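Swap the jars in a sample reader and close it up

TASK

Switch the reader's lamp isolator off first; then take the finished jars out of the pulled-out carriage and stand them upright in the white return tray, and seat every fresh jar from the bench mat in a carriage pocket. When all are in, push the carriage fully home until its spring detent snaps in, and then turn the isolator on again. Leave the wash bottle, timer and beaker where they are.

Things in the scene. Friction and masses are not known exactly. Their poses are not given: they have to be found in the camera images.
- carriage (a joint): travel (m) of the carriage along the reader's +x: 0 = right out towards the robot (start), 0.120 = home at its stop in the hood. Friction about 2 N; over the last 15 mm a spring plunger resists, up to about 12 N in all, with its crest at 0.114; past the crest it snaps the carriage to 0.120 and holds it. Short of it, the carriage is pushed back. Do not push on hard against the stop
- reader: black sample reader fixed to the bench; origin on the bench under the middle pocket of the pulled-out carriage; x = direction in which the carriage is pushed home (roughly away from the robot), y to the left, z up. Carriage: grey block 184 mm wide (y), 64 mm deep (x), 34 mm high, three square pockets in a row along y, and a low tongue in front of it that carries the push fin
- hood_edge (a point): middle of the top front edge of the reader's fixed hood, 107 mm above the bench, 80 mm beyond (x) the middle pocket of the pulled-out carriage; axes as the reader's. The hood is 236 mm wide (y), 105 mm deep (x), open at the front, with a smoked clear top whose underside is 95 mm above the bench
- fin (a point): centre of the top edge, 92 mm above the bench, of the upright aluminium fin that pushes the carriage: 12 mm thick along the slide (x), 50 mm wide, 80 mm tall, 115 mm in front (robot side) of the middle pocket, moving with it; axes as the reader's. Push it from the robot side or pinch it along x from above; only the low tongue (12 mm high) is within 60 mm of it
- isolator: grey lamp isolator box fixed to the bench, 110 by 110 by 50 mm high, origin under its centre, z up, with a black rotary bar handle on top
- handle (a joint): angle (rad) of the isolator's handle about the vertical: 0 = off (bar along the box's x axis), 1.30 = on, turned clockwise as seen from above. Both are stops held by a spring detent of about 0.13 N m; beyond half way (0.65) it snaps by itself to the other one. It starts on
- handle_grip (a point): centre of the top of the bar handle, 94 mm above the bench, on its turning axis; the bar is 84 mm long along this point's x axis, 16 mm thick along its y axis, 34 mm tall, its underside 10 mm above the box; a white mark lies at its +x end
- tray: white open return tray fixed to the bench, 150 by 150 mm outside, 30 mm high, walls and floor 5 mm thick; origin under its centre, z up
- pocket0 (a point): centre of the floor of the right (-y) carriage pocket, moving with the carriage; axes as the reader's, floor 12 mm above the bench. Pockets are 48 mm square, 22 mm deep (rim 34 mm above the bench), 60 mm apart along y; the walls between are 12 mm, the front and rear walls 8 mm
- pocket1 (a point): centre of the floor of the middle carriage pocket, moving with the carriage; axes as the reader's, floor 12 mm above the bench. Pockets are 48 mm square, 22 mm deep (rim 34 mm above the bench), 60 mm apart along y; the walls between are 12 mm, the front and rear walls 8 mm
- pocket2 (a point): centre of the floor of the left (+y) carriage pocket, moving with the carriage; axes as the reader's, floor 12 mm above the bench. Pockets are 48 mm square, 22 mm deep (rim 34 mm above the bench), 60 mm apart along y; the walls between are 12 mm, the front and rear walls 8 mm
- old0: finished sample jar that stands in pocket 0 at the start, if present (one or two of the three are): 42 mm in diameter, 70 mm tall (amber glass to 52 mm, then a white cap 41 mm in diameter and 18 mm tall), about 0.12 kg, heavy at the base; origin at the centre of its underside, z up. All jars look alike.
- old1: finished sample jar that stands in pocket 1 at the start, if present (one or two of the three are): 42 mm in diameter, 70 mm tall (amber glass to 52 mm, then a white cap 41 mm in diameter and 18 mm tall), about 0.12 kg, heavy at the base; origin at the centre of its underside, z up. All jars look alike.
- old2: finished sample jar that stands in pocket 2 at the start, if present (one or two of the three are): 42 mm in diameter, 70 mm tall (amber glass to 52 mm, then a white cap 41 mm in diameter and 18 mm tall), about 0.12 kg, heavy at the base; origin at the centre of its underside, z up. All jars look alike.
- new0: fresh sample jar that stands on the black bench mat at the robot's right at the start, if present (two or three are): 42 mm in diameter, 70 mm tall (amber glass to 52 mm, then a white cap 41 mm in diameter and 18 mm tall), about 0.12 kg, heavy at the base; origin at the centre of its underside, z up. All jars look alike.
- new1: fresh sample jar that stands on the black bench mat at the robot's right at the start, if present (two or three are): 42 mm in diameter, 70 mm tall (amber glass to 52 mm, then a white cap 41 mm in diameter and 18 mm tall), about 0.12 kg, heavy at the base; origin at the centre of its underside, z up. All jars look alike.
- new2: fresh sample jar that stands on the black bench mat at the robot's right at the start, if present (two or three are): 42 mm in diameter, 70 mm tall (amber glass to 52 mm, then a white cap 41 mm in diameter and 18 mm tall), about 0.12 kg, heavy at the base; origin at the centre of its underside, z up. All jars look alike.
- washbottle: bystander: blue wash bottle with a bent white spout, 68 mm in diameter, 205 mm tall, origin under its centre
- timer: bystander: white bench timer, 30 by 85 by 55 mm, origin under its centre
- beaker: bystander: empty glass beaker, 70 mm in diameter, 90 mm tall, origin under its centre

How it is judged:
By the outcome, as a careful person would: the job done as asked, in the order asked, and still so for the second after the job is handed in, with the robot touching nothing.
Of old0, old1, old2 only 1 to 2 are there at a start; the rules pass over those that are not, and their reading is None.
Of new0, new1, new2 only 2 to 3 are there at a start; the rules pass over those that are not, and their reading is None.
At some moment in a run one of new0, new1, new2 may be knocked a few centimetres aside while the robot is not near it.
It also fails if it takes over 210 s, if anything falls off the work surface, if the arm or the gripper's body presses on something with over 40 N, if the wrist force passes 120 N, or if a joint passes its speed limit or range.

ROBOT

A 6-joint arm with a two-finger parallel gripper is mounted at the origin on the work surface. World frame = base frame: x ahead of the robot, y to its left, z up, the work surface at z = 0. Lengths are in m, angles in rad, forces in N, time in s.
With the tool pointing down it reaches from about 0.25 to 0.775 m from the base axis. Payload 4 kg.
Tool frame: the origin (TCP) lies midway between the tips of the shut fingers; the grasp point (between the pads) lies 19 mm behind it (grip_point_offset is the distance from the TCP to the grasp point, in m); z points along the fingers, y is the line along which they close (so a half turn about z gives the same grasp; the last joint's range is limited). The gripper opens to 94 mm and grips with 3 to 60 N. Pads are 16 mm wide; open, the fingers measure 119 mm over their backs; the gripper's body (75 mm by 177 mm) begins 78 mm behind the grasp point.
Start: joints at [-1.286, 0.087, 1.371, -0, 1.684, -0.103], TCP at [0.208, -0.509, 0.206] pointing down, gripper open.
Joint ranges: [-3.1, 3.1], [-0.76, 2.03], [0.27, 2.55], [-1.08, 4.22], [0.17, 2.65], [-2.57, 2.57]. Speed limits (rad/s): [2.79, 2.79, 3.14, 3.14, 3.14, 3.14].

INTERFACE

Orientations are given as [roll, pitch, yaw] about the fixed x, y, z axes, in that order (R = Rz(yaw) Ry(pitch) Rx(roll)).
In Python, from bench import * gives the robot as it stands.
- The arm moves only by the tool carry_out, never from a script. Its argument "commands" is a list of rows, each a list of 6 numbers: the shift along the tool's x, y, z in m, then the turn, a rotation vector about the tool's x, y, z in rad. In form: [[tx, ty, tz, rx, ry, rz], ...]. A call has exactly 5 rows; each row is the pose to reach, as a shift and turn from the pose commanded when the call began, along the tool's axes at that moment; what a row does not reach only later rows make up. A row lasts 1/10 s, in which the tool goes at most 50 mm and 8.59 degrees, less where a joint would pass 70% of its speed; a pose out of reach is approached as far as the arm can. A call with a gripper value outside its range is refused whole. "jaw" is the opening, from 0 (shut) to 1 (fully open), set as the call begins (left out, the last holds). The fingers move at their own pace and stop on an object; the grip force is fixed at half the most. Time passes only in rows, so rows that repeat a pose let the fingers close, or fill a call up. It gives the time, the measured TCP pose, the force, the opening and the grip force at its end, in the units of the state.
- get_obs(): the state, without advancing time (a new reading comes with each control period).
- snapshot(name): name is "side" or "top"; returns a dict with "img" (400x640x3 uint8, red, green, blue), "range_z" (400x640 float32, m along the optical axis (not along the pixel's ray), 0 where there is no reading), "fx", "fy", "cx", "cy" (pixels), "distortion" ([k1, k2, p1, p2, k3] as OpenCV has them; the pictures are not rectified), "R" (3x3) and "t" (3): a world point X has camera coordinates R X + t. Camera axes: x right, y down, z forward; pixel columns grow to the right and rows downward; lengths in m; the calibration is good to about 2 mm. A picture is of the moment at which its call begins.
- close_job(): hands the job in; it is judged then, once.
The state is a dict: "time": time; "joint_positions": joint angles; "qvel": joint speeds; "joint_torque": joint torques, N m; "tool_pos": TCP position; "ee_rot": TCP orientation; "wrist_force": force on the tool from outside, world axes, zero at the start; "wrist_torque": the same for the moment, N m; "width": finger opening in m; "finger_force": force on a finger pad.
Only numpy, scipy, OpenCV 4.12 (cv2) and the standard library are available. Lean on these libraries where they do the work, as an engineer would, in place of code of your own. Each camera call takes 0.05 s, during which the arm holds its last target. There are 200 camera calls.

## Working session

There is one attempt and no reset: what is moved stays moved. The work goes in short steps, Python scripts to look and compute and a tool call to move; the robot and the scene stay as the last step left them, time stands still between calls to the robot, and variables do not carry over. Pictures are saved under pics/ and viewed, at most 14 in all, crops included, and the job is handed in when it is done.

Besides the shell and the picture viewer there is one more tool, called after "Call:" by a JSON object that holds its "op" and its "data". carry_out: Moves the arm, as the interface text tells. Its arguments: {"type":"object","properties":{"commands":{"type":"array","items":{"type":"array","items":{"type":"number"}}},"jaw":{"type":"number"}},"required":["commands"]}

```bash
mkdir -p pics; ls; python3 - <<'E'
from bench import *
import cv2,numpy as np
o=get_obs(); print({k:np.round(v,3) for k,v in o.items()})
for n in("top","side"):
    s=snapshot(n); cv2.imwrite(f"pics/{n}0.png",s["img"][:,:,::-1]); np.savez(f"{n}0.npz",**s)
    print(n,s["fx"],s["cx"],s["cy"],s["distortion"],np.round(-s["R"].T@s["t"],3),np.round(s["R"],2).tolist())
E
```

```text
pics
{'time': np.float64(0.0), 'joint_positions': array([-1.286,  0.088,  1.372, -0.   ,  1.684, -0.103]), 'qvel': array([-0.   ,  0.001,  0.001, -0.002, -0.   , -0.   ]), 'joint_torque': array([ 0.0000e+00, -3.4019e+01, -3.0243e+01,  7.2000e-02,  3.3000e-02,
       -0.0000e+00]), 'tool_pos': array([ 0.208, -0.509,  0.204]), 'ee_rot': array([-3.139, -0.   ,  0.388]), 'wrist_force': array([ 0.667, -0.709,  0.186]), 'wrist_torque': array([ 0.039,  0.022, -0.046]), 'finger_force': np.float64(0.0), 'width': np.float64(0.094)}
top 480.10012026584087 316.3149850217063 210.6822750258655 [0.04115528 0.         0.         0.         0.        ] [ 0.336 -0.022  1.361] [[-0.0, -1.0, 0.01], [-0.98, 0.0, -0.18], [0.18, -0.01, -0.98]]
side 516.578867151156 321.07149260459187 198.04352465590955 [-0.1601732  0.         0.         0.         0.       ] [0.044 0.658 1.054] [[-0.8, -0.6, -0.0], [-0.44, 0.6, -0.67], [0.4, -0.54, -0.74]]
```

View pics/top0.png

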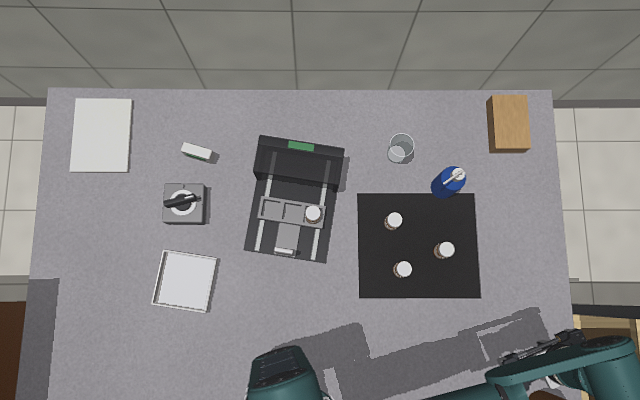

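View pics/side0.png

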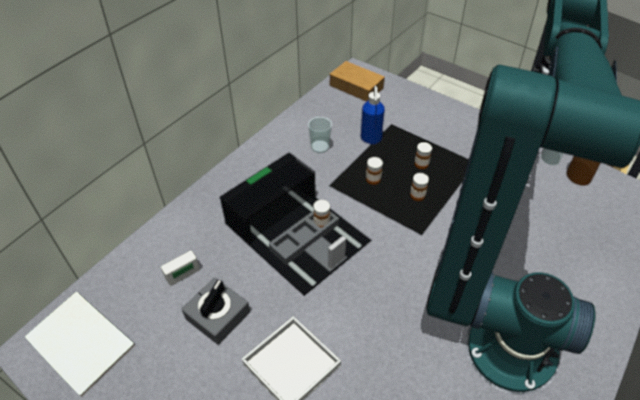

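The top view shows one finished jar in the right pocket at (313,213), and three fresh jars at (394,220), (445,250) and (403,269). It also shows the tray at (186,281), the isolator at (184,203) and the fin at (286,251). The side view agrees.

```bash
cat > h.py <<'E'
import numpy as np,cv2
from bench import *
def K(s): return np.array([[s["fx"],0,s["cx"]],[0,s["fy"],s["cy"]],[0,0,1.]])
def plane(s,px,z):
    u=cv2.undistortPoints(np.array(px,float).reshape(-1,1,2),K(s),np.array(s["distortion"],float))[:,0]
    d=np.c_[u,np.ones(len(u))]@s["R"]; c=-s["R"].T@s["t"]
    return c+d*((z-c[2])/d[:,2])[:,None]
def cloud(s):
    h,w=s["range_z"].shape; g=np.stack(np.meshgrid(np.arange(w),np.arange(h)),-1).reshape(-1,1,2).astype(float)
    u=cv2.undistortPoints(g,K(s),np.array(s["distortion"],float))[:,0]
    P=(np.c_[u,np.ones(len(u))]*s["range_z"].reshape(-1,1)-s["t"])@s["R"]
    return P.reshape(h,w,3)
def proj(s,P):
    return cv2.projectPoints(np.array(P,float).reshape(-1,1,3),cv2.Rodrigues(np.array(s["R"]))[0],np.array(s["t"],float),K(s),np.array(s["distortion"],float))[0][:,0]
def blobs(mask,amin=20):
    n,l,st,c=cv2.connectedComponentsWithStats(mask.astype(np.uint8)); return [(st[i,4],c[i],l==i) for i in range(1,n) if st[i,4]>=amin]
def caps(s,roi=(240,180,500,300)):
    h=cv2.cvtColor(s["img"],cv2.COLOR_RGB2HSV); C=cloud(s)
    m=(h[...,1]<40)&(h[...,2]>170)&(abs(C[...,2]-.07)<.02); r=np.zeros_like(m); x0,y0,x1,y1=roi; r[y0:y1,x0:x1]=1
    return [(a,np.round(c,1),np.round(plane(s,c,.07)[0],4)) for a,c,_ in blobs(m&r,50)]
E
python3 - <<'E'
from h import *
s=dict(np.load("top0.npz")); C=cloud(s); Z=C[...,2]
print("noise bench",Z[330,100:200].mean(),Z[330,100:200].std())
for b in caps(s): print("cap",b, np.median(Z[int(b[1][1])-3:int(b[1][1])+4,int(b[1][0])-3:int(b[1][0])+4]))
def rect(name,m,z,roi,amin=30):
    r=np.zeros(m.shape,bool); x0,y0,x1,y1=roi; r[y0:y1,x0:x1]=1
    b=max(blobs(m&r,amin),key=lambda b:b[0])
    cs=max(cv2.findContours(b[2].astype(np.uint8),0,1)[0],key=len)
    W=plane(s,cs[:,0],z)[:,:2].astype(np.float32); q=cv2.minAreaRect(W)
    print(name,b[0],np.round(b[1],1),"Zmed",np.median(Z[b[2]]).round(4),"ctr",np.round(q[0],4),"size",np.round(q[1],4),"ang",round(q[2],2))
    return b[2]
rect("fin",(Z>.07),.092,(268,230,304,265),5)
rect("isobox",(Z>.035),.05,(150,165,220,235))
rect("bar",(Z>.075),.094,(150,165,220,235))
rect("traywall",(Z>.012),.03,(140,240,230,320))
rect("hood",(Z>.08),.107,(235,120,360,195))
rect("carr",(Z>.024)&(Z<.045),.034,(245,185,335,235))
h=cv2.cvtColor(s["img"],cv2.COLOR_RGB2GRAY)
x=cv2.resize(s["img"][120:320,145:355],None,fx=3.8,fy=3,interpolation=2) if 0 else cv2.resize(s["img"][125:315,145:355],None,fx=3.15,fy=3.15,interpolation=cv2.INTER_CUBIC)
cv2.imwrite("pics/c1.png",x[:,:,::-1])
E
```

```text
noise bench 0.013895086858534916 0.13541797256155302
cap (np.int32(165), array([312.5, 212.3]), array([ 0.561 , -0.0304,  0.07  ])) 0.08205129444785327
cap (np.int32(163), array([394.5, 219.2]), array([ 0.5418, -0.2539,  0.07  ])) 0.07093678259438528
cap (np.int32(168), array([446.3, 248.8]), array([ 0.4607, -0.3909,  0.07  ])) 0.07024164070982221
cap (np.int32(171), array([403.9, 268.3]), array([ 0.4086, -0.2747,  0.07  ])) 0.07063528358552547
fin 96 [283.2 250.2] Zmed 0.0914 ctr [0.4555 0.0478] size [0.0492 0.0134] ang 80.38
isobox 1625 [183.4 203. ] Zmed 0.052 ctr [0.5923 0.3248] size [0.1153 0.1098] ang 89.26
bar 235 [179.1 199.8] Zmed 0.0932 ctr [0.5911 0.3246] size [0.02   0.0884] ang 14.64
traywall 603 [182.8 281.1] Zmed 0.0287 ctr [0.3795 0.3185] size [0.155  0.1515] ang 80.66
hood 3335 [298.6 159.8] Zmed 0.1079 ctr [0.6978 0.0077] size [0.236  0.1096] ang 80.64
carr 686 [290.7 211.7] Zmed 0.0344 ctr [0.5695 0.0289] size [0.1839 0.0653] ang 80.64
```

View pics/c1.png

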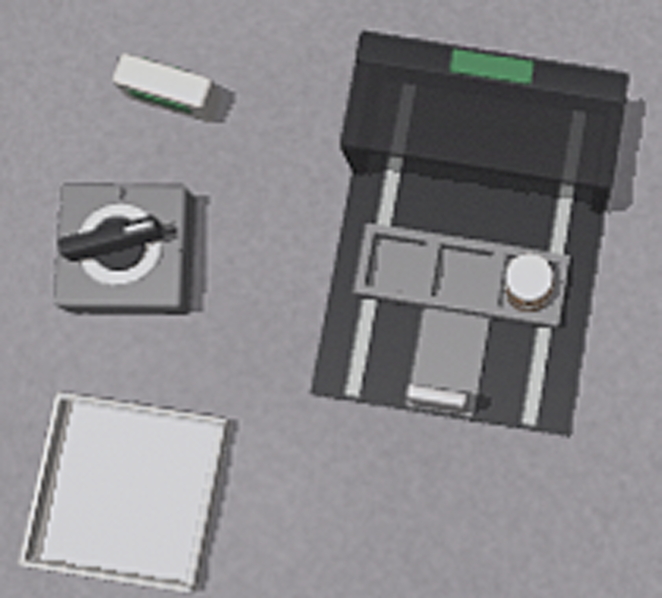

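```bash
cat >> h.py <<'E'
import json,sys
def plan(wps,start=None):
    """wps: (x,y,z,yaw); tool pointing down; prints one delta row per call"""
    c=np.array(start if start is not None else json.load(open("cmd.json")),float)
    for w in wps:
        w=np.array(w,float); n=int(max(np.ceil(np.linalg.norm(w[:3]-c[:3])/.24),np.ceil(abs(w[3]-c[3])/.72),1)); c0=c.copy()
        for i in range(1,n+1):
            t=c0+(w-c0)*i/n; d=t-c; a=c[3]
            r=[d[0]*np.cos(a)+d[1]*np.sin(a), d[0]*np.sin(a)-d[1]*np.cos(a), -d[2], 0,0,-d[3]]
            r=np.round(r,3); tx,ty,tz,rz=r[0],r[1],r[2],r[5]
            c=c+[tx*np.cos(a)+ty*np.sin(a),tx*np.sin(a)-ty*np.cos(a),-tz,-rz]
            print([float(v)+0 for v in r],"->",np.round(c,3).tolist())
    json.dump(c.tolist(),open("cmd.json","w"))
E
python3 - <<'E'
from h import *
s=dict(np.load("side0.npz"))
for b in caps(s,(300,130,450,230)): print(b)
plan([(.5915,.3245,.20,1.826),(.5915,.3245,.12,1.826),(.5915,.3245,.066,1.826)],(.208,-.509,.206,.388))
E
```

```text
(np.int32(103), array([424.2, 147.1]), array([ 0.4587, -0.393 ,  0.07  ]))
(np.int32(113), array([374.3, 162.3]), array([ 0.5397, -0.2544,  0.07  ]))
(np.int32(120), array([420.5, 178.5]), array([ 0.4061, -0.2757,  0.07  ]))
(np.int32(145), array([321.4, 205.9]), array([ 0.5618, -0.039 ,  0.07  ]))
[0.168, -0.157, 0.002, 0.0, 0.0, -0.36] -> [0.304, -0.3, 0.204, 0.748]
[0.211, -0.087, 0.001, 0.0, 0.0, -0.359] -> [0.4, -0.093, 0.203, 1.107]
[0.23, -0.008, 0.001, 0.0, 0.0, -0.359] -> [0.495, 0.116, 0.202, 1.466]
[0.217, 0.074, 0.002, 0.0, 0.0, -0.36] -> [0.592, 0.325, 0.2, 1.826]
[0.0, 0.0, 0.08, 0.0, 0.0, 0.0] -> [0.592, 0.325, 0.12, 1.826]
[0.0, 0.0, 0.054, 0.0, 0.0, 0.0] -> [0.592, 0.325, 0.066, 1.826]
```

Call:
{"op": "carry_out", "data": {"commands": [[0.05, -0.045, 0.002, 0, 0, -0.1], [0.09, -0.08, 0.002, 0, 0, -0.2], [0.13, -0.12, 0.002, 0, 0, -0.3], [0.168, -0.157, 0.002, 0, 0, -0.36], [0.168, -0.157, 0.002, 0, 0, -0.36]]}}

```text
time: 0.6
tool_pos: [0.3047, -0.2973, 0.2032]
ee_rot: [-3.141, -0.001, 0.751]
wrist_force: [0.4, -0.5, 0.1]
width: 0.0937
finger_force: 0.0
```

Call:
{"op": "carry_out", "data": {"commands": [[0.04, -0.017, 0.001, 0, 0, -0.07], [0.085, -0.035, 0.001, 0, 0, -0.14], [0.127, -0.052, 0.001, 0, 0, -0.21], [0.169, -0.07, 0.001, 0, 0, -0.28], [0.211, -0.087, 0.001, 0, 0, -0.359]]}}

```text
time: 1.1
tool_pos: [0.3998, -0.0911, 0.2022]
ee_rot: [-3.142, 0.0, 1.11]
wrist_force: [0.5, 0.1, 0.6]
width: 0.0939
finger_force: 0.0
```

Call:
{"op": "carry_out", "data": {"commands": [[0.046, -0.002, 0, 0, 0, -0.07], [0.092, -0.003, 0, 0, 0, -0.14], [0.138, -0.005, 0, 0, 0, -0.21], [0.184, -0.007, 0.001, 0, 0, -0.28], [0.23, -0.008, 0.001, 0, 0, -0.359]]}}

```text
time: 1.6
tool_pos: [0.4955, 0.1182, 0.2009]
ee_rot: [-3.141, 0.0, 1.469]
wrist_force: [0.5, -0.7, 0.7]
width: 0.0939
finger_force: 0.0
```

Call:
{"op": "carry_out", "data": {"commands": [[0.046, 0.016, 0, 0, 0, -0.08], [0.09, 0.032, 0, 0, 0, -0.16], [0.135, 0.047, 0, 0, 0, -0.24], [0.18, 0.062, 0.002, 0, 0, -0.32], [0.217, 0.074, 0.002, 0, 0, -0.36]]}}

```text
time: 2.1
tool_pos: [0.5919, 0.3266, 0.1978]
ee_rot: [-3.14, 0.0, 1.829]
wrist_force: [0.1, -0.6, 0.3]
width: 0.0938
finger_force: 0.0
```

Call:
{"op": "carry_out", "data": {"commands": [[-0.002, 0, 0.03, 0, 0, 0], [-0.002, 0, 0.065, 0, 0, 0], [-0.002, 0, 0.1, 0, 0, 0], [-0.002, 0, 0.125, 0, 0, 0], [-0.002, 0, 0.134, 0, 0, 0]]}}

```text
time: 2.6
tool_pos: [0.5897, 0.3212, 0.0603]
ee_rot: [-3.133, 0.001, 1.826]
wrist_force: [0.0, -1.3, 0.3]
width: 0.0944
finger_force: 0.0
```

Call:
{"op": "carry_out", "data": {"commands": [[0, 0, 0, 0, 0, 0], [0, 0, 0, 0, 0, 0], [0, 0, 0, 0, 0, 0], [0, 0, 0, 0, 0, 0], [0, 0, 0, 0, 0, 0]], "jaw": 0.2}}

```text
time: 3.1
tool_pos: [0.593, 0.3226, 0.0669]
ee_rot: [3.139, -0.0, 1.826]
wrist_force: [-0.2, -0.5, -0.1]
width: 0.0572
finger_force: 0.0
```

Call:
{"op": "carry_out", "data": {"commands": [[0, 0, 0, 0, 0, -0.1], [0, 0, 0, 0, 0, -0.22], [0, 0, 0, 0, 0, -0.35], [0, 0, 0, 0, 0, -0.48], [0, 0, 0, 0, 0, -0.6]]}}

```text
time: 3.6
tool_pos: [0.5938, 0.3229, 0.0661]
ee_rot: [3.138, 0.002, 2.429]
wrist_force: [4.2, 1.8, -3.0]
width: 0.025
finger_force: 27.9
```

Call:
{"op": "carry_out", "data": {"commands": [[0, 0, 0, 0, 0, -0.13], [0, 0, 0, 0, 0, -0.26], [0, 0, 0, 0, 0, -0.4], [0, 0, 0, 0, 0, -0.53], [0, 0, 0, 0, 0, -0.66]]}}

```text
time: 4.1
tool_pos: [0.5923, 0.3261, 0.066]
ee_rot: [3.134, 0.001, 3.092]
wrist_force: [-2.0, 5.6, -1.5]
width: 0.019
finger_force: 2.8
```

Call:
{"op": "carry_out", "data": {"commands": [[0, 0, 0, 0, 0, -0.04], [0, 0, 0, 0, 0, -0.04], [0, 0, 0, 0, 0, 0], [0, 0, 0, 0, 0, 0], [0, 0, 0, 0, 0, 0]], "jaw": 0.6}}

```text
time: 4.6
tool_pos: [0.5925, 0.3222, 0.0657]
ee_rot: [-3.142, 0.0, 3.086]
wrist_force: [0.5, -0.0, -0.4]
width: 0.0546
finger_force: 0.0
```

Call:
{"op": "carry_out", "data": {"commands": [[0, 0, -0.02, 0, 0, 0], [0, 0, -0.05, 0, 0, 0], [0, 0, -0.08, 0, 0, 0], [0, 0, -0.11, 0, 0, 0], [0, 0, -0.134, 0, 0, 0]]}}

```text
time: 5.1
tool_pos: [0.5927, 0.3224, 0.202]
ee_rot: [3.141, 0.002, 3.086]
wrist_force: [-0.0, -0.8, -0.1]
width: 0.0565
finger_force: 0.0
```

```bash
python3 - <<'E'
from h import *
# commanded estimate after handle turn, then move aside to above the old jar
o=get_obs(); print(np.round(o["tool_pos"],4),np.round(o["ee_rot"],3))
c=[*(o["tool_pos"]+[0,0,.002]),o["ee_rot"][2]%(2*np.pi)]
plan([(.5595,-.030,.20,1.407)],c)
E
```

```text
[0.5927 0.3224 0.202 ] [3.141e+00 2.000e-03 3.086e+00]
[0.005, -0.118, 0.001, 0.0, 0.0, 0.56] -> [0.581, 0.205, 0.203, 2.526]
[-0.059, -0.102, 0.002, 0.0, 0.0, 0.559] -> [0.57, 0.087, 0.201, 1.967]
[-0.104, -0.055, 0.001, 0.0, 0.0, 0.56] -> [0.56, -0.03, 0.2, 1.407]
```

Call:
{"op": "carry_out", "data": {"commands": [[0.001, -0.024, 0, 0, 0, 0.11], [0.002, -0.047, 0, 0, 0, 0.22], [0.003, -0.071, 0, 0, 0, 0.33], [0.004, -0.095, 0, 0, 0, 0.45], [0.005, -0.118, 0.001, 0, 0, 0.56]], "jaw": 1}}

```text
time: 5.6
tool_pos: [0.5807, 0.2037, 0.1988]
ee_rot: [3.141, 0.001, 2.521]
wrist_force: [-0.0, -0.8, -0.2]
width: 0.0924
finger_force: 0.0
```

Call:
{"op": "carry_out", "data": {"commands": [[-0.012, -0.02, 0, 0, 0, 0.11], [-0.024, -0.041, 0, 0, 0, 0.22], [-0.036, -0.061, 0, 0, 0, 0.33], [-0.048, -0.082, 0, 0, 0, 0.45], [-0.059, -0.102, 0.002, 0, 0, 0.559]]}}

```text
time: 6.1
tool_pos: [0.57, 0.0863, 0.197]
ee_rot: [3.141, 0.001, 1.962]
wrist_force: [-0.6, 0.3, 0.2]
width: 0.0938
finger_force: 0.0
```

Call:
{"op": "carry_out", "data": {"commands": [[-0.021, -0.011, 0, 0, 0, 0.11], [-0.042, -0.022, 0, 0, 0, 0.22], [-0.062, -0.033, 0, 0, 0, 0.33], [-0.083, -0.044, 0, 0, 0, 0.45], [-0.104, -0.055, 0.001, 0, 0, 0.56]]}}

```text
time: 6.6
tool_pos: [0.5592, -0.0308, 0.1959]
ee_rot: [3.141, 0.0, 1.402]
wrist_force: [0.3, 0.2, -0.5]
width: 0.0944
finger_force: 0.0
```

```bash
python3 - <<'E'
from h import *
o=get_obs(); print(np.round(o["tool_pos"],4),np.round(o["ee_rot"],3))
s=snapshot("top"); np.savez("top1.npz",**s); C=cloud(s); Z=C[...,2]
r=np.zeros(Z.shape,bool); r[165:235,150:220]=1
b=max(blobs((Z>.075)&r,30),key=lambda b:b[0]); cs=max(cv2.findContours(b[2].astype(np.uint8),0,1)[0],key=len)
print("bar",cv2.minAreaRect(plane(s,cs[:,0],.094)[:,:2].astype(np.float32)))
for c in caps(s): print(c)
c=[*(o["tool_pos"]+[0,0,.002]),o["ee_rot"][2]]
plan([(.5595,-.030,.20,1.407)],c)
cv2.imwrite("pics/t1.png",s["img"][:,:,::-1])
E
```

```text
[ 0.5592 -0.0308  0.1959] [3.141 0.    1.402]
bar ((0.5921714305877686, 0.32609492540359497), (0.02022382616996765, 0.08448148518800735), 89.40983581542969)
(np.int32(163), array([394.5, 219.2]), array([ 0.5417, -0.254 ,  0.07  ]))
(np.int32(170), array([446.2, 248.8]), array([ 0.4608, -0.3907,  0.07  ]))
(np.int32(174), array([403.9, 268.2]), array([ 0.4088, -0.2747,  0.07  ]))
[0.001, 0.0, -0.002, 0.0, 0.0, -0.005] -> [0.559, -0.03, 0.2, 1.407]
```

View pics/t1.png

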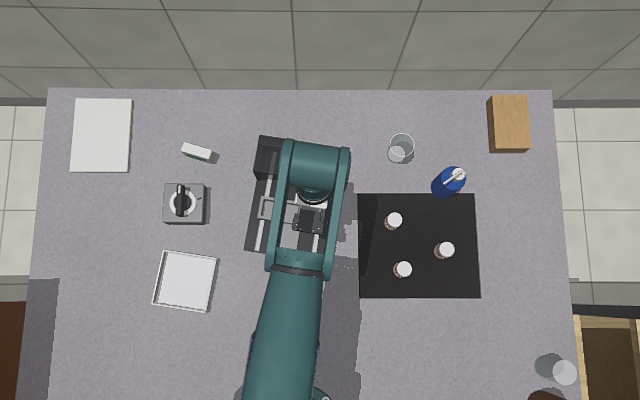

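The isolator bar now lies along the box's x axis, at pixel (183,200), so it is off. Next is the finished jar.

Call:
{"op": "carry_out", "data": {"commands": [[0.001, 0, 0.04, 0, 0, -0.005], [0.001, 0, 0.08, 0, 0, -0.005], [0.001, 0, 0.115, 0, 0, -0.005], [0.001, 0, 0.14, 0, 0, -0.005], [0.001, 0, 0.153, 0, 0, -0.005]]}}

```text
time: 7.15
tool_pos: [0.5576, -0.0283, 0.0396]
ee_rot: [-3.137, 0.0, 1.413]
wrist_force: [0.8, 0.2, 0.2]
width: 0.0939
finger_force: 0.0
```

Call:
{"op": "carry_out", "data": {"commands": [[0, 0, 0, 0, 0, 0], [0, 0, 0, 0, 0, 0], [0, 0, 0, 0, 0, 0], [0, 0, 0, 0, 0, 0], [0, 0, 0, 0, 0, 0]], "jaw": 0.3}}

```text
time: 7.65
tool_pos: [0.5603, -0.0289, 0.0438]
ee_rot: [3.139, 0.0, 1.412]
wrist_force: [-0.3, 0.6, 0.0]
width: 0.0575
finger_force: 0.0
```

Call:
{"op": "carry_out", "data": {"commands": [[0, 0, 0, 0, 0, 0], [0, 0, 0, 0, 0, 0], [0, 0, 0, 0, 0, 0], [0, 0, 0, 0, 0, 0], [0, 0, 0, 0, 0, 0]]}}

```text
time: 8.15
tool_pos: [0.5596, -0.0288, 0.0428]
ee_rot: [3.141, 0.0, 1.412]
wrist_force: [-0.5, 0.3, 2.8]
width: 0.0413
finger_force: 30.0
```

Call:
{"op": "carry_out", "data": {"commands": [[0, 0, -0.015, 0, 0, 0], [0, 0, -0.04, 0, 0, 0], [0, 0, -0.065, 0, 0, 0], [0, 0, -0.09, 0, 0, 0], [0, 0, -0.11, 0, 0, 0]]}}

```text
time: 8.65
tool_pos: [0.5599, -0.0288, 0.155]
ee_rot: [3.139, 0.0, 1.412]
wrist_force: [-0.4, 0.4, -2.0]
width: 0.0413
finger_force: 30.0
```

```bash
python3 - <<'E'
from h import *
o=get_obs(); print(np.round(o["tool_pos"],4),np.round(o["ee_rot"],3),o["width"],o["finger_force"],o["wrist_force"])
plan([(.3795,.3185,.155,1.407)],[*o["tool_pos"],o["ee_rot"][2]])
E
```

```text
[ 0.5599 -0.0288  0.155 ] [3.139 0.    1.412] 0.041309315158647275 29.999678134918213 [-0.38762736  0.43973566 -2.00219266]
[0.157, -0.117, 0.0, 0.0, 0.0, 0.002] -> [0.469, 0.145, 0.155, 1.41]
[0.157, -0.116, 0.0, 0.0, 0.0, 0.003] -> [0.38, 0.318, 0.155, 1.407]
```

Call:
{"op": "carry_out", "data": {"commands": [[0.025, -0.018, 0, 0, 0, 0], [0.055, -0.041, 0, 0, 0, 0], [0.09, -0.067, 0, 0, 0, 0], [0.125, -0.093, 0, 0, 0, 0], [0.157, -0.117, 0, 0, 0, 0]]}}

```text
time: 9.15
tool_pos: [0.4678, 0.1463, 0.1533]
ee_rot: [3.141, -0.0, 1.412]
wrist_force: [0.1, 0.1, -1.2]
width: 0.0414
finger_force: 30.0
```

Call:
{"op": "carry_out", "data": {"commands": [[0.035, -0.026, 0, 0, 0, 0], [0.07, -0.052, 0, 0, 0, 0], [0.105, -0.078, 0, 0, 0, 0], [0.135, -0.1, 0, 0, 0, 0], [0.157, -0.116, 0, 0, 0, 0]]}}

```text
time: 9.65
tool_pos: [0.3778, 0.3202, 0.1533]
ee_rot: [3.141, -0.001, 1.414]
wrist_force: [0.6, -0.9, -0.5]
width: 0.0414
finger_force: 30.0
```

Call:
{"op": "carry_out", "data": {"commands": [[0, 0, 0.03, 0, 0, 0], [0, 0, 0.06, 0, 0, 0], [0, 0, 0.085, 0, 0, 0], [0, 0, 0.1, 0, 0, 0], [0, 0, 0.108, 0, 0, 0]]}}

```text
time: 10.15
tool_pos: [0.3783, 0.3177, 0.0432]
ee_rot: [-3.14, 0.002, 1.412]
wrist_force: [-0.4, 0.0, -0.4]
width: 0.0411
finger_force: 30.0
```

Call:
{"op": "carry_out", "data": {"commands": [[0, 0, 0.002, 0, 0, 0], [0, 0, 0.004, 0, 0, 0], [0, 0, 0.006, 0, 0, 0], [0, 0, 0.008, 0, 0, 0], [0, 0, 0.008, 0, 0, 0]]}}

```text
time: 10.65
tool_pos: [0.3793, 0.3183, 0.0367]
ee_rot: [3.141, -0.0, 1.412]
wrist_force: [0.3, -0.5, -0.0]
width: 0.0414
finger_force: 30.0
```

Call:
{"op": "carry_out", "data": {"commands": [[0, 0, 0.001, 0, 0, 0], [0, 0, 0.001, 0, 0, 0], [0, 0, 0.001, 0, 0, 0], [0, 0, 0.001, 0, 0, 0], [0, 0, 0.001, 0, 0, 0]], "jaw": 0.75}}

```text
time: 11.15
tool_pos: [0.3792, 0.3182, 0.0355]
ee_rot: [3.141, -0.0, 1.412]
wrist_force: [-0.8, 0.4, -0.3]
width: 0.0706
finger_force: 0.0
```

Call:
{"op": "carry_out", "data": {"commands": [[0, 0, -0.03, 0, 0, 0], [0, 0, -0.06, 0, 0, 0], [0, 0, -0.09, 0, 0, 0], [0, 0, -0.12, 0, 0, 0], [0, 0, -0.15, 0, 0, 0]]}}

```text
time: 11.65
tool_pos: [0.379, 0.3181, 0.1867]
ee_rot: [3.141, -0.0, 1.412]
wrist_force: [-0.8, 0.9, -0.5]
width: 0.0706
finger_force: 0.0
```

```bash
python3 - <<'E'
from h import *
o=get_obs(); print(np.round(o["tool_pos"],4),np.round(o["ee_rot"],3),o["width"])
s=snapshot("top")
for c in caps(s,(150,170,500,320)): print(c)
plan([(.410,-.2747,.18,1.407)],[*o["tool_pos"],o["ee_rot"][2]])
E
```

```text
[0.379  0.3181 0.1867] [ 3.141 -0.     1.412] 0.07057241163543931
(np.int32(73), array([172.1, 202.1]), array([0.5897, 0.3512, 0.07  ]))
(np.int32(88), array([191.7, 202.5]), array([0.5884, 0.2984, 0.07  ]))
(np.int32(164), array([394.5, 219.1]), array([ 0.5418, -0.2539,  0.07  ]))
(np.int32(170), array([446.2, 248.7]), array([ 0.4609, -0.3906,  0.07  ]))
(np.int32(173), array([403.9, 268.2]), array([ 0.4088, -0.2747,  0.07  ]))
(np.int32(191), array([180.4, 280. ]), array([0.3799, 0.3191, 0.07  ]))
[-0.193, 0.041, 0.002, 0.0, 0.0, 0.002] -> [0.389, 0.121, 0.185, 1.41]
[-0.194, 0.042, 0.002, 0.0, 0.0, 0.001] -> [0.399, -0.077, 0.183, 1.409]
[-0.193, 0.042, 0.003, 0.0, 0.0, 0.002] -> [0.41, -0.274, 0.18, 1.407]
```

Call:
{"op": "carry_out", "data": {"commands": [[-0.03, 0.006, 0, 0, 0, 0], [-0.07, 0.015, 0, 0, 0, 0], [-0.11, 0.023, 0, 0, 0, 0], [-0.15, 0.032, 0, 0, 0, 0], [-0.193, 0.041, 0.002, 0, 0, 0.002]], "jaw": 1}}

```text
time: 12.2
tool_pos: [0.3891, 0.1199, 0.1835]
ee_rot: [3.14, -0.0, 1.411]
wrist_force: [1.0, -0.2, 0.8]
width: 0.0936
finger_force: 0.0
```

Call:
{"op": "carry_out", "data": {"commands": [[-0.04, 0.008, 0, 0, 0, 0], [-0.08, 0.017, 0, 0, 0, 0], [-0.12, 0.025, 0, 0, 0, 0], [-0.155, 0.034, 0, 0, 0, 0], [-0.194, 0.042, 0.002, 0, 0, 0.001]]}}

```text
time: 12.7
tool_pos: [0.3995, -0.0786, 0.1816]
ee_rot: [3.14, -0.0, 1.409]
wrist_force: [1.1, 1.5, 0.0]
width: 0.0938
finger_force: 0.0
```

Call:
{"op": "carry_out", "data": {"commands": [[-0.04, 0.009, 0, 0, 0, 0], [-0.08, 0.017, 0, 0, 0, 0], [-0.12, 0.026, 0, 0, 0, 0], [-0.16, 0.035, 0, 0, 0, 0], [-0.193, 0.041, 0.003, 0, 0, 0.002]]}}

```text
time: 13.2
tool_pos: [0.4087, -0.2766, 0.1785]
ee_rot: [3.141, 0.001, 1.406]
wrist_force: [0.8, -0.4, -0.8]
width: 0.0938
finger_force: 0.0
```

```bash
python3 - <<'E'
from h import *
o=get_obs(); print(np.round(o["tool_pos"],4),np.round(o["ee_rot"],3),o["width"])
for n,r in(("top",(150,170,500,320)),("side",(300,130,450,230))):
    print(n)
    for c in caps(snapshot(n),r): print(c)
E
```

```text
[ 0.4087 -0.2766  0.1785] [3.141e+00 1.000e-03 1.406e+00] 0.09379058002831397
top
(np.int32(69), array([172.1, 202.2]), array([0.5893, 0.3511, 0.07  ]))
(np.int32(79), array([191.6, 202.8]), array([0.5877, 0.2987, 0.07  ]))
(np.int32(164), array([394.5, 219.1]), array([ 0.5418, -0.2539,  0.07  ]))
(np.int32(197), array([180.6, 280. ]), array([0.3799, 0.3185, 0.07  ]))
side
(np.int32(117), array([374.4, 162.5]), array([ 0.5394, -0.2539,  0.07  ]))
(np.int32(70), array([417.9, 178.9]), array([ 0.411 , -0.2704,  0.07  ]))
```

Call:
{"op": "carry_out", "data": {"commands": [[0.002, 0, 0.04, 0, 0, 0], [0.002, 0, 0.08, 0, 0, 0], [0.002, 0, 0.115, 0, 0, 0], [0.002, 0, 0.138, 0, 0, 0], [0.002, 0, 0.146, 0, 0, 0]]}}

```text
time: 13.8
tool_pos: [0.4073, -0.2697, 0.0293]
ee_rot: [-3.136, -0.003, 1.408]
wrist_force: [0.2, -0.5, 0.0]
width: 0.0938
finger_force: 0.0
```

Call:
{"op": "carry_out", "data": {"commands": [[0, 0, 0, 0, 0, 0], [0, 0, 0, 0, 0, 0], [0, 0, 0, 0, 0, 0], [0, 0, 0, 0, 0, 0], [0, 0, 0, 0, 0, 0]], "jaw": 0.3}}

```text
time: 14.3
tool_pos: [0.4097, -0.2727, 0.0335]
ee_rot: [3.14, 0.001, 1.407]
wrist_force: [-1.0, 0.1, 0.5]
width: 0.0574
finger_force: 0.0
```

Call:
{"op": "carry_out", "data": {"commands": [[0, 0, 0, 0, 0, 0], [0, 0, 0, 0, 0, 0], [0, 0, 0, 0, 0, 0], [0, 0, 0, 0, 0, 0], [0, 0, 0, 0, 0, 0]]}}

```text
time: 14.8
tool_pos: [0.4092, -0.2723, 0.0327]
ee_rot: [3.141, 0.0, 1.407]
wrist_force: [-0.9, 0.1, 2.3]
width: 0.0413
finger_force: 30.0
```

Call:
{"op": "carry_out", "data": {"commands": [[0, 0, -0.015, 0, 0, 0], [0, 0, -0.045, 0, 0, 0], [0, 0, -0.08, 0, 0, 0], [0, 0, -0.11, 0, 0, 0], [0, 0, -0.13, 0, 0, 0]]}}

```text
time: 15.3
tool_pos: [0.4096, -0.2725, 0.1646]
ee_rot: [3.139, 0.001, 1.407]
wrist_force: [1.1, -0.4, -1.0]
width: 0.0412
finger_force: 30.0
```

```bash
python3 - <<'E'
from h import *
o=get_obs(); print(np.round(o["tool_pos"],4),np.round(o["ee_rot"],3),o["width"])
p=np.array([.569,.0288]); u=np.array([.163,.987])
print(p+.06*u,p-.06*u)
plan([(*(p+.06*u),.16,1.407)],[*o["tool_pos"],o["ee_rot"][2]])
E
```

```text
[ 0.4096 -0.2725  0.1646] [3.139e+00 1.000e-03 1.407e+00] 0.041197833608939166
[0.57878 0.08802] [ 0.55922 -0.03042]
[0.192, 0.054, 0.002, 0.0, 0.0, 0.0] -> [0.494, -0.092, 0.163, 1.407]
[0.191, 0.054, 0.003, 0.0, 0.0, 0.0] -> [0.579, 0.088, 0.16, 1.407]
```

Call:
{"op": "carry_out", "data": {"commands": [[0.03, 0.008, 0, 0, 0, 0], [0.07, 0.019, 0, 0, 0, 0], [0.11, 0.03, 0, 0, 0, 0], [0.15, 0.042, 0, 0, 0, 0], [0.192, 0.054, 0, 0, 0, 0]]}}

```text
time: 15.8
tool_pos: [0.4939, -0.0901, 0.1618]
ee_rot: [-3.141, 0.0, 1.406]
wrist_force: [0.6, -0.3, -1.5]
width: 0.0415
finger_force: 30.0
```

Call:
{"op": "carry_out", "data": {"commands": [[0.04, 0.011, 0, 0, 0, 0], [0.08, 0.023, 0, 0, 0, 0], [0.12, 0.034, 0, 0, 0, 0], [0.16, 0.045, 0, 0, 0, 0], [0.193, 0.054, 0, 0, 0, 0]]}}

```text
time: 16.3
tool_pos: [0.5787, 0.0923, 0.1614]
ee_rot: [-3.14, 0.0, 1.408]
wrist_force: [0.1, -1.0, -0.9]
width: 0.0417
finger_force: 30.0
```

Call:
{"op": "carry_out", "data": {"commands": [[0, 0, 0.02, 0, 0, 0], [0, 0, 0.04, 0, 0, 0], [0, 0, 0.06, 0, 0, 0], [0, 0, 0.08, 0, 0, 0], [0, 0, 0.09, 0, 0, 0]]}}

```text
time: 16.8
tool_pos: [0.5767, 0.09, 0.0692]
ee_rot: [-3.136, 0.001, 1.407]
wrist_force: [0.0, 0.9, -0.3]
width: 0.0416
finger_force: 30.0
```

```bash
python3 - <<'E'
from h import *
o=get_obs(); print(np.round(o["tool_pos"],4),np.round(o["ee_rot"],3),o["width"],o["wrist_force"])
s=snapshot("side"); cv2.imwrite("pics/s2.png",cv2.resize(s["img"][150:310,200:400],None,fx=3.5,fy=3.5,interpolation=2)[:,:,::-1])
E
```

```text
[0.5767 0.09   0.0692] [-3.136e+00  1.000e-03  1.407e+00] 0.04164117984674321 [ 0.04121533  0.86203497 -0.33640541]
```

View pics/s2.png

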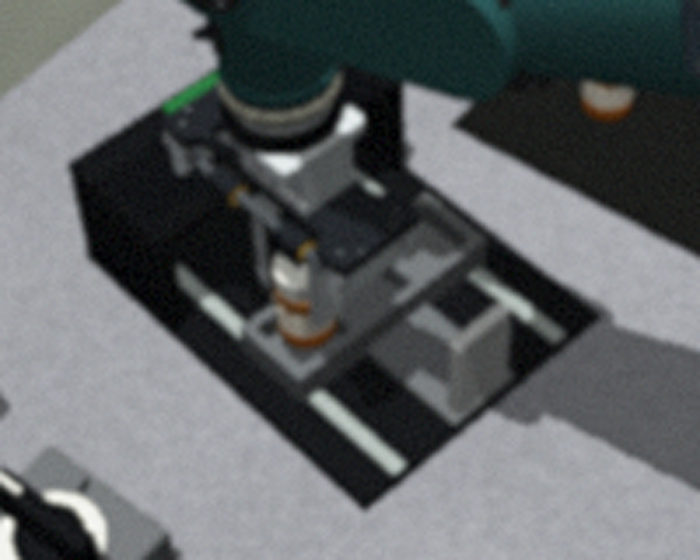

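The crop shows the jar held upright, centred over the left pocket at crop pixel (300,325). I'll lower it slowly.

Call:
{"op": "carry_out", "data": {"commands": [[0, 0, 0, 0, 0, 0], [0, 0, 0.004, 0, 0, 0], [0, 0, 0.008, 0, 0, 0], [0, 0, 0.011, 0, 0, 0], [0, 0, 0.014, 0, 0, 0]]}}

```text
time: 17.35
tool_pos: [0.5787, 0.09, 0.0587]
ee_rot: [3.141, -0.0, 1.407]
wrist_force: [-0.8, -0.8, -1.4]
width: 0.0412
finger_force: 30.0
```

Call:
{"op": "carry_out", "data": {"commands": [[0, 0, 0.003, 0, 0, 0], [0, 0, 0.006, 0, 0, 0], [0, 0, 0.009, 0, 0, 0], [0, 0, 0.011, 0, 0, 0], [0, 0, 0.012, 0, 0, 0]]}}

```text
time: 17.85
tool_pos: [0.5783, 0.09, 0.0461]
ee_rot: [-3.141, 0.0, 1.407]
wrist_force: [-0.1, 0.7, -1.5]
width: 0.0413
finger_force: 30.0
```

Call:
{"op": "carry_out", "data": {"commands": [[0, 0, 0.001, 0, 0, 0], [0, 0, 0.002, 0, 0, 0], [0, 0, 0.0025, 0, 0, 0], [0, 0, 0.0025, 0, 0, 0], [0, 0, 0.0025, 0, 0, 0]]}}

```text
time: 18.35
tool_pos: [0.5786, 0.09, 0.0447]
ee_rot: [3.141, -0.0, 1.407]
wrist_force: [-1.8, 0.0, 3.0]
width: 0.0412
finger_force: 30.0
```

Call:
{"op": "carry_out", "data": {"commands": [[0, 0, 0, 0, 0, 0], [0, 0, 0, 0, 0, 0], [0, 0, 0, 0, 0, 0], [0, 0, 0, 0, 0, 0], [0, 0, 0, 0, 0, 0]], "jaw": 0.75}}

```text
time: 18.85
tool_pos: [0.5785, 0.09, 0.0438]
ee_rot: [-3.142, 0.0, 1.407]
wrist_force: [0.1, 0.4, 0.1]
width: 0.0705
finger_force: 0.0
```

Call:
{"op": "carry_out", "data": {"commands": [[0, 0, -0.02, 0, 0, 0], [0, 0, -0.05, 0, 0, 0], [0, 0, -0.08, 0, 0, 0], [0, 0, -0.11, 0, 0, 0], [0, 0, -0.14, 0, 0, 0]]}}

```text
time: 19.35
tool_pos: [0.5784, 0.09, 0.1851]
ee_rot: [3.142, 0.0, 1.407]
wrist_force: [0.7, -0.6, 0.4]
width: 0.0703
finger_force: 0.0
```

```bash
python3 - <<'E'
from h import *
o=get_obs(); print(np.round(o["tool_pos"],4),np.round(o["ee_rot"],3),o["width"])
for n,r in(("top",(240,170,500,320)),("side",(230,130,450,280))):
    print(n); s=snapshot(n)
    for c in caps(s,r): print(c,np.round(plane(s,c[1],.082)[0],4))
plan([(.5418,-.2539,.18,1.407)],[*o["tool_pos"],o["ee_rot"][2]])
E
```

```text
[0.5784 0.09   0.1851] [3.142 0.    1.407] 0.0703265671140619
top
(np.int32(166), array([394.5, 219.2]), array([ 0.5416, -0.2539,  0.07  ])) [ 0.5397 -0.2518  0.082 ]
(np.int32(171), array([446.2, 248.7]), array([ 0.4609, -0.3906,  0.07  ])) [ 0.4598 -0.3872  0.082 ]
side
(np.int32(117), array([374.4, 162.5]), array([ 0.5392, -0.2538,  0.07  ])) [ 0.5331 -0.2427  0.082 ]
(np.int32(166), array([285.5, 232. ]), array([0.5817, 0.081 , 0.07  ])) [0.5751 0.0879 0.082 ]
[-0.173, 0.01, 0.003, 0.0, 0.0, 0.0] -> [0.56, -0.082, 0.182, 1.407]
[-0.172, 0.01, 0.002, 0.0, 0.0, 0.0] -> [0.542, -0.254, 0.18, 1.407]
```

Call:
{"op": "carry_out", "data": {"commands": [[-0.03, 0.002, 0, 0, 0, 0], [-0.065, 0.004, 0, 0, 0, 0], [-0.1, 0.006, 0, 0, 0, 0], [-0.135, 0.008, 0, 0, 0, 0], [-0.173, 0.01, 0.002, 0, 0, 0]], "jaw": 1}}

```text
time: 19.95
tool_pos: [0.5595, -0.0832, 0.1806]
ee_rot: [-3.14, -0.0, 1.407]
wrist_force: [1.5, -0.0, 0.7]
width: 0.0938
finger_force: 0.0
```

Call:
{"op": "carry_out", "data": {"commands": [[-0.04, 0.002, 0, 0, 0, 0], [-0.08, 0.004, 0, 0, 0, 0], [-0.12, 0.006, 0, 0, 0, 0], [-0.155, 0.009, 0, 0, 0, 0], [-0.172, 0.01, 0.002, 0, 0, 0]]}}

```text
time: 20.45
tool_pos: [0.5409, -0.2562, 0.1783]
ee_rot: [-3.14, 0.0, 1.404]
wrist_force: [-0.9, 0.8, -1.2]
width: 0.0942
finger_force: 0.0
```

```bash
python3 - <<'E'
from h import *
o=get_obs(); print(np.round(o["tool_pos"],4),np.round(o["ee_rot"],3),o["width"])
for n,r in(("top",(240,170,500,320)),("side",(230,130,450,280))):
    print(n); s=snapshot(n)
    for c in caps(s,r): print(c,np.round(plane(s,c[1],.082)[0],4))
E
```

```text
[ 0.5409 -0.2562  0.1783] [-3.14   0.     1.404] 0.09418908418603775
top
(np.int32(168), array([269.2, 205.3]), array([0.5804, 0.0879, 0.07  ])) [0.5783 0.0868 0.082 ]
(np.int32(53), array([394.2, 219.6]), array([ 0.5405, -0.2531,  0.07  ])) [ 0.5386 -0.251   0.082 ]
(np.int32(132), array([447.5, 249.5]), array([ 0.4588, -0.3939,  0.07  ])) [ 0.4577 -0.3905  0.082 ]
side
(np.int32(111), array([424.3, 147.2]), array([ 0.4583, -0.3926,  0.07  ])) [ 0.4533 -0.3799  0.082 ]
(np.int32(112), array([374.1, 162.5]), array([ 0.5397, -0.2532,  0.07  ])) [ 0.5338 -0.2422  0.082 ]
(np.int32(176), array([285.9, 232. ]), array([0.581 , 0.0802, 0.07  ])) [0.5744 0.0873 0.082 ]
```

Call:
{"op": "carry_out", "data": {"commands": [[0, 0, 0.04, 0, 0, 0], [0, 0, 0.08, 0, 0, 0], [0, 0, 0.115, 0, 0, 0], [0, 0, 0.138, 0, 0, 0], [0, 0, 0.147, 0, 0, 0]]}}

```text
time: 21.05
tool_pos: [0.5402, -0.2502, 0.0291]
ee_rot: [-3.135, -0.003, 1.409]
wrist_force: [0.5, 0.3, 0.5]
width: 0.094
finger_force: 0.0
```

Call:
{"op": "carry_out", "data": {"commands": [[0, 0, 0, 0, 0, 0], [0, 0, 0, 0, 0, 0], [0, 0, 0, 0, 0, 0], [0, 0, 0, 0, 0, 0], [0, 0, 0, 0, 0, 0]], "jaw": 0.3}}

```text
time: 21.55
tool_pos: [0.5426, -0.254, 0.0342]
ee_rot: [3.14, 0.001, 1.407]
wrist_force: [0.8, -0.0, 0.7]
width: 0.0574
finger_force: 0.0
```

Call:
{"op": "carry_out", "data": {"commands": [[0, 0, 0, 0, 0, 0], [0, 0, 0, 0, 0, 0], [0, 0, 0, 0, 0, 0], [0, 0, 0, 0, 0, 0], [0, 0, 0, 0, 0, 0]]}}

```text
time: 22.05
tool_pos: [0.542, -0.2538, 0.0332]
ee_rot: [3.141, 0.0, 1.407]
wrist_force: [-1.0, -0.2, 2.0]
width: 0.0413
finger_force: 30.0
```

Call:
{"op": "carry_out", "data": {"commands": [[0, 0, -0.015, 0, 0, 0], [0, 0, -0.045, 0, 0, 0], [0, 0, -0.08, 0, 0, 0], [0, 0, -0.11, 0, 0, 0], [0, 0, -0.13, 0, 0, 0]]}}

```text
time: 22.55
tool_pos: [0.5427, -0.254, 0.1667]
ee_rot: [3.138, 0.001, 1.407]
wrist_force: [0.4, -0.2, -1.7]
width: 0.0413
finger_force: 30.0
```

```bash
python3 - <<'E'
from h import *
o=get_obs(); print(np.round(o["tool_pos"],4),np.round(o["ee_rot"],3),o["width"])
plan([(.569,.0288,.16,1.407)],[*o["tool_pos"],o["ee_rot"][2]])
E
```

```text
[ 0.5427 -0.254   0.1667] [3.138e+00 1.000e-03 1.407e+00] 0.04132817000931785
[0.142, -0.01, 0.003, 0.0, 0.0, 0.0] -> [0.556, -0.112, 0.164, 1.407]
[0.141, -0.01, 0.004, 0.0, 0.0, 0.0] -> [0.569, 0.029, 0.16, 1.407]
```

Call:
{"op": "carry_out", "data": {"commands": [[0.022, -0.002, 0, 0, 0, 0], [0.05, -0.004, 0, 0, 0, 0], [0.08, -0.006, 0, 0, 0, 0], [0.11, -0.008, 0, 0, 0, 0], [0.142, -0.01, 0, 0, 0, 0]]}}

```text
time: 23.05
tool_pos: [0.5551, -0.1109, 0.1636]
ee_rot: [3.141, 0.0, 1.406]
wrist_force: [-0.2, 0.1, -1.3]
width: 0.0418
finger_force: 30.0
```

Call:
{"op": "carry_out", "data": {"commands": [[0.03, -0.002, 0, 0, 0, 0], [0.06, -0.004, 0, 0, 0, 0], [0.09, -0.006, 0, 0, 0, 0], [0.12, -0.008, 0, 0, 0, 0], [0.141, -0.01, 0, 0, 0, 0]]}}

```text
time: 23.55
tool_pos: [0.5682, 0.0309, 0.1636]
ee_rot: [3.141, -0.001, 1.408]
wrist_force: [-0.1, 0.6, -1.0]
width: 0.0412
finger_force: 30.0
```

Call:
{"op": "carry_out", "data": {"commands": [[0, 0, 0.02, 0, 0, 0], [0, 0, 0.04, 0, 0, 0], [0, 0, 0.06, 0, 0, 0], [0, 0, 0.08, 0, 0, 0], [0, 0, 0.092, 0, 0, 0]]}}

```text
time: 24.05
tool_pos: [0.5674, 0.029, 0.0695]
ee_rot: [-3.139, 0.0, 1.407]
wrist_force: [0.5, 0.2, -2.3]
width: 0.0418
finger_force: 30.0
```

Call:
{"op": "carry_out", "data": {"commands": [[0, 0, 0, 0, 0, 0], [0, 0, 0, 0, 0, 0], [0, 0, 0.003, 0, 0, 0], [0, 0, 0.006, 0, 0, 0], [0, 0, 0.009, 0, 0, 0]]}}

```text
time: 24.55
tool_pos: [0.5688, 0.0288, 0.0625]
ee_rot: [3.14, -0.0, 1.407]
wrist_force: [2.0, -0.9, -2.3]
width: 0.0414
finger_force: 30.0
```

Aligned at (0.5688, 0.0288).

Call:
{"op": "carry_out", "data": {"commands": [[0, 0, 0.004, 0, 0, 0], [0, 0, 0.008, 0, 0, 0], [0, 0, 0.011, 0, 0, 0], [0, 0, 0.014, 0, 0, 0], [0, 0, 0.016, 0, 0, 0]]}}

```text
time: 25.05
tool_pos: [0.5682, 0.0288, 0.0455]
ee_rot: [-3.141, 0.0, 1.407]
wrist_force: [-0.4, 0.4, -2.1]
width: 0.0413
finger_force: 30.0
```

Call:
{"op": "carry_out", "data": {"commands": [[0, 0, 0.001, 0, 0, 0], [0, 0, 0.002, 0, 0, 0], [0, 0, 0.0025, 0, 0, 0], [0, 0, 0.0025, 0, 0, 0], [0, 0, 0.0025, 0, 0, 0]]}}

```text
time: 25.55
tool_pos: [0.5692, 0.0287, 0.0451]
ee_rot: [3.139, 0.0, 1.407]
wrist_force: [-1.9, -0.6, 4.7]
width: 0.0416
finger_force: 30.0
```

Call:
{"op": "carry_out", "data": {"commands": [[0, 0, 0, 0, 0, 0], [0, 0, 0, 0, 0, 0], [0, 0, 0, 0, 0, 0], [0, 0, 0, 0, 0, 0], [0, 0, 0, 0, 0, 0]], "jaw": 0.75}}

```text
time: 26.05
tool_pos: [0.5683, 0.0289, 0.0432]
ee_rot: [-3.141, 0.0, 1.407]
wrist_force: [-0.1, 0.1, 0.5]
width: 0.0707
finger_force: 0.0
```

Call:
{"op": "carry_out", "data": {"commands": [[0, 0, -0.02, 0, 0, 0], [0, 0, -0.05, 0, 0, 0], [0, 0, -0.08, 0, 0, 0], [0, 0, -0.11, 0, 0, 0], [0, 0, -0.14, 0, 0, 0]]}}

```text
time: 26.55
tool_pos: [0.5682, 0.0289, 0.1845]
ee_rot: [-3.142, 0.0, 1.407]
wrist_force: [0.7, -0.5, 0.2]
width: 0.0705
finger_force: 0.0
```

```bash
python3 - <<'E'
from h import *
o=get_obs(); print(np.round(o["tool_pos"],4),np.round(o["ee_rot"],3),o["width"])
for n,r in(("top",(150,170,520,340)),("side",(230,130,470,280))):
    print(n); s=snapshot(n)
    for c in caps(s,r): print(c,np.round(plane(s,c[1],.082)[0],4))
plan([(.4608,-.3907,.18,1.407)],[*o["tool_pos"],o["ee_rot"][2]])
E
```

```text
[0.5682 0.0289 0.1845] [-3.142  0.     1.407] 0.07054193549293471
top
(np.int32(65), array([172.1, 201.6]), array([0.5911, 0.3513, 0.07  ])) [0.5886 0.3478 0.082 ]
(np.int32(81), array([191.7, 202.3]), array([0.5892, 0.2985, 0.07  ])) [0.5867 0.2954 0.082 ]
(np.int32(70), array([266.1, 205. ]), array([0.5813, 0.0963, 0.07  ])) [0.5791 0.0952 0.082 ]
(np.int32(168), array([446.2, 248.8]), array([ 0.4608, -0.3907,  0.07  ])) [ 0.4596 -0.3872  0.082 ]
(np.int32(198), array([180.7, 280.1]), array([0.3797, 0.3183, 0.07  ])) [0.3792 0.315  0.082 ]
side
(np.int32(74), array([423.6, 148.6]), array([ 0.4573, -0.3863,  0.07  ])) [ 0.4521 -0.3735  0.082 ]
(np.int32(158), array([303.8, 218.6]), array([0.5721, 0.0207, 0.07  ])) [0.5655 0.0284 0.082 ]
(np.int32(171), array([285.5, 231.7]), array([0.5822, 0.0802, 0.07  ])) [0.5757 0.0871 0.082 ]
[-0.216, -0.019, 0.002, 0.0, 0.0, 0.0] -> [0.514, -0.181, 0.183, 1.407]
[-0.215, -0.018, 0.003, 0.0, 0.0, 0.0] -> [0.461, -0.39, 0.18, 1.407]
```

Call:
{"op": "carry_out", "data": {"commands": [[-0.035, -0.003, 0, 0, 0, 0], [-0.08, -0.007, 0, 0, 0, 0], [-0.125, -0.011, 0, 0, 0, 0], [-0.17, -0.015, 0, 0, 0, 0], [-0.216, -0.019, 0.002, 0, 0, 0]], "jaw": 1}}

```text
time: 27.15
tool_pos: [0.5134, -0.1824, 0.1801]
ee_rot: [-3.14, -0.0, 1.407]
wrist_force: [0.5, -0.0, 0.6]
width: 0.0939
finger_force: 0.0
```

Call:
{"op": "carry_out", "data": {"commands": [[-0.045, -0.004, 0, 0, 0, 0], [-0.09, -0.008, 0, 0, 0, 0], [-0.135, -0.012, 0, 0, 0, 0], [-0.18, -0.015, 0, 0, 0, 0], [-0.215, -0.018, 0.002, 0, 0, 0]]}}

```text
time: 27.65
tool_pos: [0.4601, -0.3925, 0.1778]
ee_rot: [-3.14, -0.001, 1.405]
wrist_force: [0.9, 0.2, 0.5]
width: 0.094
finger_force: 0.0
```

```bash
python3 - <<'E'
from h import *
o=get_obs(); print(np.round(o["tool_pos"],4),np.round(o["ee_rot"],3),o["width"])
for n,r in(("top",(150,170,520,340)),("side",(230,130,470,280))):
    print(n); s=snapshot(n)
    for c in caps(s,r): print(c,np.round(plane(s,c[1],.082)[0],4))
E
```

```text
[ 0.4601 -0.3925  0.1778] [-3.140e+00 -1.000e-03  1.405e+00] 0.09402376535337034
top
(np.int32(72), array([172.1, 202.2]), array([0.5893, 0.3511, 0.07  ])) [0.587  0.3477 0.082 ]
(np.int32(80), array([191.7, 202.7]), array([0.5879, 0.2982, 0.07  ])) [0.5856 0.2953 0.082 ]
(np.int32(165), array([269.3, 204.9]), array([0.5818, 0.0876, 0.07  ])) [0.5794 0.0866 0.082 ]
(np.int32(164), array([290.9, 208.5]), array([0.5715, 0.0286, 0.07  ])) [0.5694 0.0281 0.082 ]
(np.int32(199), array([180.6, 280. ]), array([0.3797, 0.3183, 0.07  ])) [0.3795 0.3153 0.082 ]
side
(np.int32(159), array([303.8, 218.6]), array([0.5721, 0.0206, 0.07  ])) [0.5655 0.0284 0.082 ]
(np.int32(167), array([285.5, 231.6]), array([0.5824, 0.0798, 0.07  ])) [0.5759 0.0869 0.082 ]
```

Call:
{"op": "carry_out", "data": {"commands": [[0, 0, 0.04, 0, 0, 0], [0, 0, 0.08, 0, 0, 0], [0, 0, 0.115, 0, 0, 0], [0, 0, 0.138, 0, 0, 0], [0, 0, 0.147, 0, 0, 0]]}}

```text
time: 28.25
tool_pos: [0.4597, -0.3871, 0.0278]
ee_rot: [-3.135, -0.005, 1.408]
wrist_force: [-0.2, -0.6, -0.3]
width: 0.0938
finger_force: 0.0
```

Call:
{"op": "carry_out", "data": {"commands": [[0, 0, 0, 0, 0, 0], [0, 0, 0, 0, 0, 0], [0, 0, 0, 0, 0, 0], [0, 0, 0, 0, 0, 0], [0, 0, 0, 0, 0, 0]], "jaw": 0.3}}

```text
time: 28.75
tool_pos: [0.4621, -0.3909, 0.0338]
ee_rot: [3.14, 0.001, 1.407]
wrist_force: [-0.1, 0.1, -0.5]
width: 0.0574
finger_force: 0.0
```

Call:
{"op": "carry_out", "data": {"commands": [[0, 0, 0, 0, 0, 0], [0, 0, 0, 0, 0, 0], [0, 0, 0, 0, 0, 0], [0, 0, 0, 0, 0, 0], [0, 0, 0, 0, 0, 0]]}}

```text
time: 29.25
tool_pos: [0.4615, -0.3905, 0.0328]
ee_rot: [3.141, 0.0, 1.407]
wrist_force: [0.6, 0.1, 1.4]
width: 0.0412
finger_force: 30.0
```

Call:
{"op": "carry_out", "data": {"commands": [[0, 0, -0.015, 0, 0, 0], [0, 0, -0.045, 0, 0, 0], [0, 0, -0.08, 0, 0, 0], [0, 0, -0.11, 0, 0, 0], [0, 0, -0.13, 0, 0, 0]]}}

```text
time: 29.75
tool_pos: [0.4622, -0.3909, 0.1663]
ee_rot: [3.138, 0.002, 1.407]
wrist_force: [0.5, -0.4, -0.5]
width: 0.0412
finger_force: 30.0
```

```bash
python3 - <<'E'
from h import *
o=get_obs(); print(np.round(o["tool_pos"],4),np.round(o["ee_rot"],3),o["width"])
plan([(.5592,-.0304,.16,1.407)],[*o["tool_pos"],o["ee_rot"][2]])
E
```

```text
[ 0.4622 -0.3909  0.1663] [3.138e+00 2.000e-03 1.407e+00] 0.04118551938837492
[0.186, 0.018, 0.003, 0.0, 0.0, 0.0] -> [0.51, -0.21, 0.163, 1.407]
[0.185, 0.019, 0.003, 0.0, 0.0, 0.0] -> [0.559, -0.031, 0.16, 1.407]
```

Call:
{"op": "carry_out", "data": {"commands": [[0.03, 0.003, 0, 0, 0, 0], [0.07, 0.007, 0, 0, 0, 0], [0.11, 0.011, 0, 0, 0, 0], [0.15, 0.015, 0, 0, 0, 0], [0.186, 0.018, 0, 0, 0, 0]]}}

```text
time: 30.25
tool_pos: [0.5099, -0.2079, 0.1632]
ee_rot: [3.141, -0.0, 1.407]
wrist_force: [0.4, -0.8, -1.6]
width: 0.0416
finger_force: 30.0
```

Call:
{"op": "carry_out", "data": {"commands": [[0.04, 0.004, 0, 0, 0, 0], [0.08, 0.008, 0, 0, 0, 0], [0.12, 0.012, 0, 0, 0, 0], [0.16, 0.016, 0, 0, 0, 0], [0.185, 0.019, 0, 0, 0, 0]]}}

```text
time: 30.75
tool_pos: [0.5589, -0.0275, 0.1632]
ee_rot: [3.141, -0.001, 1.409]
wrist_force: [-0.2, -1.8, -1.5]
width: 0.0412
finger_force: 30.0
```

Call:
{"op": "carry_out", "data": {"commands": [[0, 0, 0.02, 0, 0, 0], [0, 0, 0.04, 0, 0, 0], [0, 0, 0.06, 0, 0, 0], [0, 0, 0.08, 0, 0, 0], [0, 0, 0.092, 0, 0, 0]]}}

```text
time: 31.25
tool_pos: [0.5577, -0.0301, 0.0691]
ee_rot: [-3.139, 0.0, 1.407]
wrist_force: [-0.2, 1.4, -1.3]
width: 0.0413
finger_force: 30.0
```

Call:
{"op": "carry_out", "data": {"commands": [[0, 0, 0, 0, 0, 0], [0, 0, 0, 0, 0, 0], [0, 0, 0.003, 0, 0, 0], [0, 0, 0.006, 0, 0, 0], [0, 0, 0.009, 0, 0, 0]]}}

```text
time: 31.75
tool_pos: [0.559, -0.0304, 0.062]
ee_rot: [3.14, 0.0, 1.407]
wrist_force: [-0.3, -0.7, -1.0]
width: 0.0413
finger_force: 30.0
```

Call:
{"op": "carry_out", "data": {"commands": [[0, 0, 0.004, 0, 0, 0], [0, 0, 0.008, 0, 0, 0], [0, 0, 0.011, 0, 0, 0], [0, 0, 0.014, 0, 0, 0], [0, 0, 0.016, 0, 0, 0]]}}

```text
time: 32.25
tool_pos: [0.5584, -0.0303, 0.045]
ee_rot: [-3.141, 0.0, 1.407]
wrist_force: [0.3, -0.0, -1.4]
width: 0.0414
finger_force: 30.0
```

Call:
{"op": "carry_out", "data": {"commands": [[0, 0, 0.001, 0, 0, 0], [0, 0, 0.002, 0, 0, 0], [0, 0, 0.0025, 0, 0, 0], [0, 0, 0.0025, 0, 0, 0], [0, 0, 0.0025, 0, 0, 0]]}}

```text
time: 32.75
tool_pos: [0.5594, -0.0305, 0.0446]
ee_rot: [3.139, 0.0, 1.407]
wrist_force: [-1.9, -0.2, 5.0]
width: 0.0413
finger_force: 30.0
```

Call:
{"op": "carry_out", "data": {"commands": [[0, 0, 0, 0, 0, 0], [0, 0, 0, 0, 0, 0], [0, 0, 0, 0, 0, 0], [0, 0, 0, 0, 0, 0], [0, 0, 0, 0, 0, 0]], "jaw": 0.75}}

```text
time: 33.25
tool_pos: [0.5585, -0.0304, 0.0427]
ee_rot: [-3.141, 0.0, 1.407]
wrist_force: [0.0, -0.4, -0.9]
width: 0.0702
finger_force: 0.0
```

Call:
{"op": "carry_out", "data": {"commands": [[0, 0, -0.02, 0, 0, 0], [0, 0, -0.05, 0, 0, 0], [0, 0, -0.08, 0, 0, 0], [0, 0, -0.11, 0, 0, 0], [0, 0, -0.14, 0, 0, 0]]}}

```text
time: 33.75
tool_pos: [0.5584, -0.0303, 0.184]
ee_rot: [-3.141, 0.0, 1.407]
wrist_force: [-0.8, -0.5, -0.1]
width: 0.0704
finger_force: 0.0
```

```bash
python3 - <<'E'
from h import *
o=get_obs(); print(np.round(o["tool_pos"],4),np.round(o["ee_rot"],3),o["width"])
plan([(.411,.055,.18,1.407)],[*o["tool_pos"],o["ee_rot"][2]])
E
```

```text
[ 0.5584 -0.0303  0.184 ] [-3.141  0.     1.407] 0.07039445519284235
[0.06, -0.159, 0.004, 0.0, 0.0, 0.0] -> [0.411, 0.055, 0.18, 1.407]
```

Call:
{"op": "carry_out", "data": {"commands": [[0.012, -0.032, 0, 0, 0, 0], [0.024, -0.064, 0, 0, 0, 0], [0.036, -0.096, 0, 0, 0, 0], [0.048, -0.13, 0, 0, 0, 0], [0.06, -0.159, 0, 0, 0, 0]], "jaw": 0}}

```text
time: 34.25
tool_pos: [0.41, 0.0554, 0.1829]
ee_rot: [3.142, -0.0, 1.407]
wrist_force: [-0.5, 0.5, -0.5]
width: 0.0339
finger_force: 0.0
```

Call:
{"op": "carry_out", "data": {"commands": [[0, 0, 0, 0, 0, 0], [0, 0, 0.02, 0, 0, 0], [0, 0, 0.05, 0, 0, 0], [0, 0, 0.08, 0, 0, 0], [0, 0, 0.1, 0, 0, 0]]}}

```text
time: 34.75
tool_pos: [0.4111, 0.0544, 0.0808]
ee_rot: [-3.14, 0.001, 1.407]
wrist_force: [0.2, -0.3, -0.3]
width: 0.0003
finger_force: 0.0
```

```bash
python3 - <<'E'
from h import *
o=get_obs(); print(np.round(o["tool_pos"],4),np.round(o["ee_rot"],3),o["width"])
s=snapshot("side")
for c in caps(s,(230,130,470,280)): print(c,np.round(plane(s,c[1],.082)[0],4))
cv2.imwrite("pics/s3.png",cv2.resize(s["img"][150:310,200:400],None,fx=3,fy=3,interpolation=2)[:,:,::-1])
E
```

```text
[0.4111 0.0544 0.0808] [-3.140e+00  1.000e-03  1.407e+00] 0.00030863016565273237
(np.int32(151), array([303.6, 218.2]), array([0.5732, 0.02  , 0.07  ])) [0.5667 0.0277 0.082 ]
(np.int32(161), array([285.3, 231.2]), array([0.5836, 0.0792, 0.07  ])) [0.5771 0.0862 0.082 ]
```

View pics/s3.png

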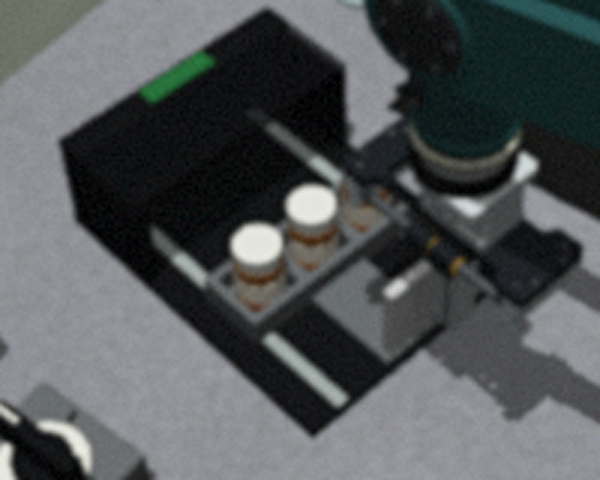

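All three jars stand seated in the pockets, at crop pixels (257,245), (311,207) and (365,210). The closed fingers are on the robot side of the fin at (410,290).

Call:
{"op": "carry_out", "data": {"commands": [[0, 0, 0.01, 0, 0, 0], [0, 0, 0.02, 0, 0, 0], [0, 0, 0.028, 0, 0, 0], [0, 0, 0.033, 0, 0, 0], [0, 0, 0.033, 0, 0, 0]]}}

```text
time: 35.3
tool_pos: [0.4113, 0.0548, 0.0495]
ee_rot: [-3.141, 0.0, 1.407]
wrist_force: [-0.7, -0.2, -0.4]
width: 0.0007
finger_force: 0.0
```

Call:
{"op": "carry_out", "data": {"commands": [[0, 0.006, 0, 0, 0, 0], [0, 0.012, 0, 0, 0, 0], [0, 0.018, 0, 0, 0, 0], [0, 0.024, 0, 0, 0, 0], [0, 0.03, 0, 0, 0, 0]]}}

```text
time: 35.8
tool_pos: [0.4414, 0.0499, 0.0501]
ee_rot: [-3.141, 0.0, 1.407]
wrist_force: [-1.8, 0.6, 1.1]
width: 0.0001
finger_force: 1.1
```

Call:
{"op": "carry_out", "data": {"commands": [[0, 0.006, 0, 0, 0, 0], [0, 0.013, 0, 0, 0, 0], [0, 0.021, 0, 0, 0, 0], [0, 0.03, 0, 0, 0, 0], [0, 0.04, 0, 0, 0, 0]]}}

```text
time: 36.3
tool_pos: [0.4812, 0.0433, 0.0499]
ee_rot: [-3.141, 0.0, 1.407]
wrist_force: [-2.0, -0.3, 2.1]
width: 0.0007
finger_force: 1.3
```

Call:
{"op": "carry_out", "data": {"commands": [[0, 0.01, 0, 0, 0, 0], [0, 0.02, 0, 0, 0, 0], [0, 0.03, 0, 0, 0, 0], [0, 0.038, 0, 0, 0, 0], [0, 0.045, 0, 0, 0, 0]]}}

```text
time: 36.8
tool_pos: [0.5258, 0.036, 0.0499]
ee_rot: [3.142, -0.0, 1.407]
wrist_force: [-2.1, 1.0, 2.1]
width: 0.0004
finger_force: 1.2
```

```bash
python3 - <<'E'
from h import *
o=get_obs(); p=o["tool_pos"]; print(np.round(p,4),np.round(o["ee_rot"],3),o["wrist_force"])
print("TCP in reader x rel pocket1 start", (p[:2]-[.569,.0288])@[.9867,-.1628])
s=snapshot("side")
for c in caps(s,(230,130,470,280)): print(c,np.round(plane(s,c[1],.082)[0],4))
cv2.imwrite("pics/s4.png",cv2.resize(s["img"][150:310,200:400],None,fx=3,fy=3,interpolation=2)[:,:,::-1])
E
```

```text
[0.5258 0.036  0.0499] [ 3.142 -0.     1.407] [-2.14713805  0.99935587  2.14973993]
TCP in reader x rel pocket1 start -0.04382242707390445
(np.int32(59), array([264.9, 213.8]), array([0.6601, 0.0663, 0.07  ])) [0.6527 0.0736 0.082 ]
```

View pics/s4.png

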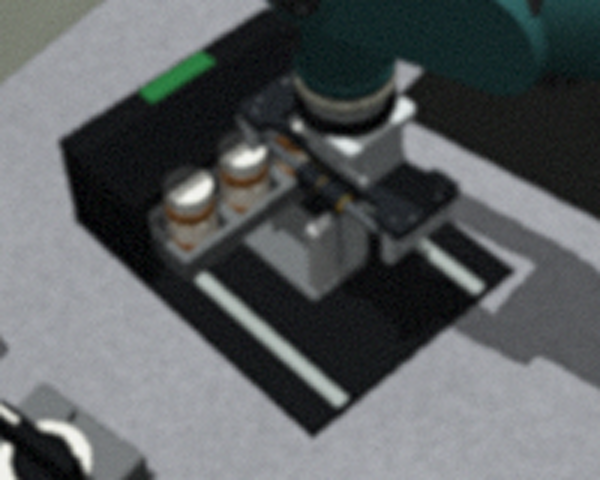

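The carriage is most of the way in, with the jars upright under the hood edge at crop pixels (190,190) and (243,160). I'll take small steps from here and watch the force.

Call:
{"op": "carry_out", "data": {"commands": [[0, 0.004, 0, 0, 0, 0], [0, 0.008, 0, 0, 0, 0], [0, 0.012, 0, 0, 0, 0], [0, 0.015, 0, 0, 0, 0], [0, 0.018, 0, 0, 0, 0]]}}

```text
time: 37.35
tool_pos: [0.5417, 0.0331, 0.0499]
ee_rot: [-3.139, 0.001, 1.407]
wrist_force: [-9.0, 0.8, 6.5]
width: 0.0005
finger_force: 4.9
```

Call:
{"op": "carry_out", "data": {"commands": [[0, 0.001, 0, 0, 0, 0], [0, 0.002, 0, 0, 0, 0], [0, 0.003, 0, 0, 0, 0], [0, 0.004, 0, 0, 0, 0], [0, 0.005, 0, 0, 0, 0]]}}

```text
time: 37.85
tool_pos: [0.5423, 0.0329, 0.05]
ee_rot: [-3.129, 0.001, 1.407]
wrist_force: [-18.9, 1.2, 12.3]
width: 0.0003
finger_force: 9.3
```

```bash
python3 - <<'E'
from h import *
o=get_obs(); print(np.round(o["tool_pos"],4),o["wrist_force"],o["wrist_torque"],np.round(o["joint_positions"],3))
for n,(y0,y1,x0,x1) in(("side",(170,270,230,350)),("top",(120,270,235,365))):
    s=snapshot(n); np.savez(n+"5.npz",**s)
    cv2.imwrite(f"pics/{n}5.png",cv2.resize(s["img"][y0:y1,x0:x1],None,fx=6 if n=="side" else 4,fy=6 if n=="side" else 4,interpolation=2)[:,:,::-1])
R=np.array([.9867,-.1628]);U=np.array([.1628,.9867]);p=np.array([.569,.0288]);s=np.load("side5.npz")
for t in(.100,.105,.110,.115,.120):
    q=p+R*(-.115+t); print(t,[np.round(proj(s,[*(q+a*R+b*U),.092])[0],1).tolist() for a,b in((-.006,.025),(.006,.025),(.006,-.025))])
E
```

```text
[0.5423 0.0329 0.05  ] [-18.91052969   1.16719304  12.34378407] [ 0.17615127  2.66902261 -0.07428661] [-0.044  0.165  1.6    0.     1.39   0.12 ]
0.1 [[300.8, 225.7], [297.4, 223.0], [312.4, 212.0]]
0.105 [[299.4, 224.6], [296.0, 221.8], [311.0, 210.9]]
0.11 [[298.0, 223.4], [294.6, 220.7], [309.6, 209.8]]
0.115 [[296.6, 222.3], [293.2, 219.5], [308.3, 208.7]]
0.12 [[295.2, 221.1], [291.9, 218.4], [306.9, 207.6]]
```

View pics/side5.png

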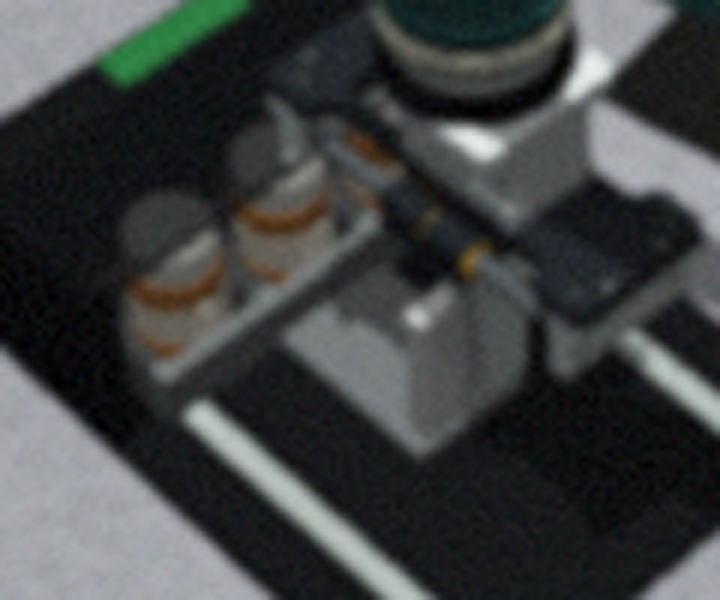

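View pics/top5.png

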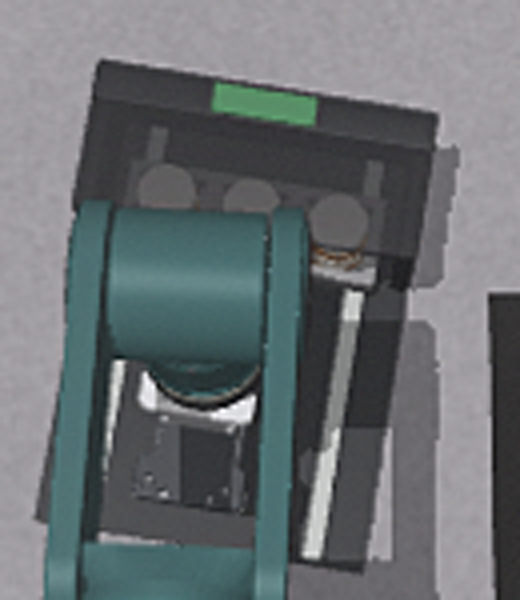

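```bash
python3 - <<'E'
from h import *
R=np.array([.9867,-.1628]);U=np.array([.1628,.9867]);p=np.array([.569,.0288])
def rf(s):
    C=cloud(s); d=C[...,:2]-p; return np.stack([d@R,d@U,C[...,2]],-1)
for n in("top5","side5"):
    s=dict(np.load(n+".npz")); P=rf(s)
    m=(s["range_z"]>0)&(P[...,0]>-.15)&(P[...,0]<.25)&(abs(P[...,1])<.13)&(P[...,2]>.112)&(P[...,2]<.5)
    q=P[m]*1000
    print(n,len(q))
    for lo in range(110,420,30):
        k=q[(q[:,2]>=lo)&(q[:,2]<lo+30)]
        if len(k)>5: print(lo,len(k),"x",np.percentile(k[:,0],[1,99]).round(),"y",np.percentile(k[:,1],[1,99]).round())
# carriage/cap positions through smoked top (image only): pocket0 cap in top view & carriage front edge
s=dict(np.load("top5.npz"));P=rf(s)
m=(P[...,2]>.026)&(P[...,2]<.042)&(abs(P[...,1])<.1)&(P[...,0]>.03)&(P[...,0]<.15); print("carr top pts x", np.percentile(P[m][:,0],[1,10,50,90,99]).round(4),m.sum())
s=dict(np.load("side5.npz"));P=rf(s)
m=(P[...,2]>.028)&(P[...,2]<.04)&(P[...,1]>-.02)&(P[...,1]<.095)&(P[...,0]>.03)&(P[...,0]<.15); print("side carr", np.percentile(P[m][:,0],[1,10,50,90,99]).round(4),m.sum())
m=(P[...,2]>.083)&(P[...,2]<.097)&(abs(P[...,1])<.03)&(P[...,0]>-.06)&(P[...,0]<.03); print("fin top",np.percentile(P[m],[5,50,95],axis=0).round(4).tolist(),m.sum())
E
```

```text
top5 4402
110 227 x [ 89. 182.] y [-115.  112.]
140 44 x [-81. -28.] y [-33.  29.]
170 506 x [-113.  -33.] y [-33.  33.]
200 29 x [-65. -59.] y [-30.  20.]
230 189 x [-65. -35.] y [-34.  34.]
260 77 x [-60. -37.] y [-33.  27.]
290 54 x [-58. -41.] y [-29.  24.]
320 28 x [-58. -45.] y [-26.  17.]
350 57 x [-112.   10.] y [-60.  36.]
380 151 x [-146.   17.] y [-68.  37.]
410 1571 x [-136.   16.] y [-61.  59.]
side5 7638
110 65 x [-44. 175.] y [-88. 114.]
140 386 x [-110.   51.] y [-31.  34.]
170 1096 x [-118.   58.] y [-32.  34.]
200 196 x [-71. -12.] y [-20.  33.]
230 455 x [-70.  -8.] y [-32.  37.]
260 331 x [-65.  -5.] y [-20.  37.]
290 312 x [-62.  -7.] y [-10.  38.]
320 119 x [-61.  -3.] y [13. 43.]
350 198 x [-116.   -3.] y [-49.  62.]
380 1021 x [-147.    6.] y [-51.  64.]
410 2014 x [-147.    5.] y [-53.  63.]
carr top pts x [0.0756 0.0764 0.0815 0.0899 0.0943] 77
side carr [0.0694 0.072  0.0808 0.0989 0.1118] 315
fin top [[-0.0431, -0.0069, 0.0837], [-0.0197, 0.0086, 0.0902], [-0.0083, 0.0233, 0.0953]] 90
```

Call:
{"op": "carry_out", "data": {"commands": [[0, 0, 0, 0, 0, 0], [0, 0, 0, 0, 0, 0], [0, 0, 0, 0, 0, 0], [0, 0, 0, 0, 0, 0], [0, 0, 0, 0, 0, 0]]}}

```text
time: 38.45
tool_pos: [0.5423, 0.0329, 0.05]
ee_rot: [-3.129, 0.001, 1.407]
wrist_force: [-16.1, 1.1, 10.7]
width: 0.0004
finger_force: 8.4
```

Call:
{"op": "carry_out", "data": {"commands": [[0, -0.003, 0, 0, 0, 0], [0, -0.006, 0, 0, 0, 0], [0, -0.006, 0, 0, 0, 0], [0, -0.006, 0, 0, 0, 0], [0, -0.006, 0, 0, 0, 0]]}}

```text
time: 38.95
tool_pos: [0.5421, 0.0333, 0.0501]
ee_rot: [3.141, -0.0, 1.407]
wrist_force: [-1.4, 0.3, 0.5]
width: 0.0003
finger_force: 0.6
```

Call:
{"op": "carry_out", "data": {"commands": [[0, -0.02, 0, 0, 0, 0], [0, -0.04, 0, 0, 0, 0], [0, -0.05, 0, 0, 0, 0], [0, -0.05, 0, 0, 0, 0], [0, -0.05, 0, 0, 0, 0]]}}

```text
time: 39.45
tool_pos: [0.4933, 0.0413, 0.0503]
ee_rot: [3.14, -0.0, 1.407]
wrist_force: [0.5, 0.2, 0.4]
width: 0.0004
finger_force: 0.0
```

```bash
python3 - <<'E'
from h import *
R=np.array([.9867,-.1628]);U=np.array([.1628,.9867]);p=np.array([.569,.0288])
o=get_obs(); print(np.round(o["tool_pos"],4),o["wrist_force"],o["wrist_torque"])
for n in("top","side"):
    s=snapshot(n); np.savez(n+"6.npz",**s); C=cloud(s); d=C[...,:2]-p; P=np.stack([d@R,d@U,C[...,2]],-1)
    m=(P[...,2]>.083)&(P[...,2]<.097)&(abs(P[...,1])<.03)&(P[...,0]>-.05)&(P[...,0]<.03); print(n,"fin top",np.percentile(P[m],[5,50,95],axis=0).round(4).tolist(),m.sum())
cv2.imwrite("pics/s6.png",cv2.resize(s["img"][150:290,210:370],None,fx=5,fy=4.2,interpolation=2)[:,:,::-1])
E
```

```text
[0.4933 0.0413 0.0503] [0.54235953 0.23859123 0.38737795] [-0.07722735 -0.0456361   0.04971698]Traceback (most recent call last):
  File "<stdin>", line 6, in <module>
    return _quantile_unchecked(
        a, q, axis, out, overwrite_input, method, keepdims, weights)
    return _ureduce(a,
                    func=_quantile_ureduce_func,
    ...<5 lines>...
                    overwrite_input=overwrite_input,
                    method=method)
    r = func(a, **kwargs)
    result = _quantile(arr,
                       quantiles=q,
    ...<2 lines>...
                       out=out,
                       weights=wgt)
    slices_having_nans = np.isnan(arr[-1, ...])
                                  ~~~^^^^^^^^^
IndexError: index -1 is out of bounds for axis 0 with size 0
```

```bash
python3 - <<'E'
from h import *
R=np.array([.9867,-.1628]);U=np.array([.1628,.9867]);p=np.array([.569,.0288])
for n in("top0","side0","top6","side"):
    s=dict(np.load(n+".npz")) if n!="side" else snapshot("side"); C=cloud(s); d=C[...,:2]-p; P=np.stack([d@R,d@U,C[...,2]],-1)
    dx=0 if n[-1]=="0" else .11
    m=(P[...,2]>.08)&(P[...,2]<.1)&(abs(P[...,1])<.024)&(abs(P[...,0]+.115-dx)<.03); print(n,"fin x",np.percentile(P[m][:,0],[5,50,95]).round(4) if m.any() else 0,m.sum())
    m=(P[...,2]>.026)&(P[...,2]<.042)&(P[...,1]>-.09)&(P[...,1]<.09)&(abs(P[...,0]+.030-dx)<.022); print("  carr front",np.percentile(P[m][:,0],[1,10,50]).round(4) if m.any() else 0,m.sum())
cv2.imwrite("pics/s6.png",cv2.resize(s["img"][150:290,210:370],None,fx=4.2,fy=4.2,interpolation=2)[:,:,::-1])
for t in(.105,.110,.120):
    q=p+R*(-.115+t); print(t,[np.round((proj(s,[*(q+a*R+b*U),z])[0]-[210,150])*4.2,0).tolist() for a,b,z in((-.006,.025,.092),(-.006,-.025,.092),(-.006,.025,.012))])
E
```

```text
top0 fin x [-0.1199 -0.1146 -0.1089] 87
  carr front [-0.0315 -0.0309 -0.0259] 291
side0 fin x [-0.1237 -0.1203 -0.1132] 124
  carr front [-0.0363 -0.0349 -0.0296] 440
top6 fin x 0 0
  carr front [0.0736 0.0746 0.0802] 320
side fin x [-0.0205 -0.0161 -0.0083] 71
  carr front [0.0687 0.0703 0.0792] 405
0.105 [[375.0, 313.0], [438.0, 267.0], [380.0, 398.0]]
0.11 [[369.0, 308.0], [433.0, 262.0], [374.0, 393.0]]
0.12 [[358.0, 299.0], [421.0, 253.0], [363.0, 383.0]]
```

View pics/s6.png

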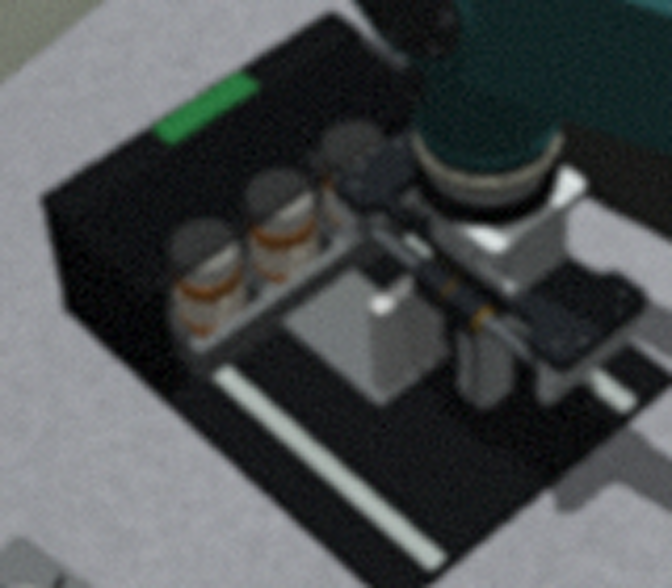

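The carriage has stopped at about 0.105, right where the plunger starts. The gripper is also pressing down with about 12 N. I'll push again while easing the tool upward to remove that load.

Call:
{"op": "carry_out", "data": {"commands": [[0, 0.015, 0, 0, 0, 0], [0, 0.03, 0, 0, 0, 0], [0, 0.04, 0, 0, 0, 0], [0, 0.045, 0, 0, 0, 0], [0, 0.048, 0, 0, 0, 0]]}}

```text
time: 40.05
tool_pos: [0.5402, 0.0335, 0.0497]
ee_rot: [-3.141, 0.0, 1.407]
wrist_force: [0.5, -1.3, -0.1]
width: 0.0005
finger_force: 0.0
```

Call:
{"op": "carry_out", "data": {"commands": [[0, 0.002, -0.001, 0, 0, 0], [0, 0.003, -0.002, 0, 0, 0], [0, 0.004, -0.003, 0, 0, 0], [0, 0.005, -0.004, 0, 0, 0], [0, 0.006, -0.005, 0, 0, 0]]}}

```text
time: 40.55
tool_pos: [0.5416, 0.0332, 0.0525]
ee_rot: [-3.132, 0.001, 1.407]
wrist_force: [-6.6, 0.7, -5.7]
width: 0.0004
finger_force: 3.8
```

Call:
{"op": "carry_out", "data": {"commands": [[0, 0.001, 0.001, 0, 0, 0], [0, 0.002, 0.001, 0, 0, 0], [0, 0.003, 0.001, 0, 0, 0], [0, 0.004, 0.001, 0, 0, 0], [0, 0.004, 0.001, 0, 0, 0]]}}

```text
time: 41.05
tool_pos: [0.5422, 0.033, 0.0525]
ee_rot: [-3.125, 0.001, 1.407]
wrist_force: [-17.4, 2.9, 5.8]
width: 0.0003
finger_force: 9.0
```

Call:
{"op": "carry_out", "data": {"commands": [[0, 0.001, 0, 0, 0, 0], [0, 0.002, 0, 0, 0, 0], [0, 0.002, 0, 0, 0, 0], [0, 0.002, 0, 0, 0, 0], [0, 0.002, 0, 0, 0, 0]]}}

```text
time: 41.55
tool_pos: [0.5423, 0.0329, 0.0525]
ee_rot: [-3.121, 0.002, 1.408]
wrist_force: [-23.0, 2.9, 8.6]
width: 0.0007
finger_force: 11.5
```

Call:
{"op": "carry_out", "data": {"commands": [[0, -0.006, 0, 0, 0, 0], [0, -0.015, 0, 0, 0, 0], [0, -0.03, 0, 0, 0, 0], [0, -0.045, 0, 0, 0, 0], [0, -0.05, 0, 0, 0, 0]]}}

```text
time: 42.05
tool_pos: [0.5024, 0.0399, 0.0549]
ee_rot: [3.139, -0.0, 1.407]
wrist_force: [0.2, 0.1, -0.0]
width: 0.0005
finger_force: 0.0
```

Call:
{"op": "carry_out", "data": {"commands": [[0, 0, -0.03, 0, 0, 0], [0, 0, -0.06, 0, 0, 0], [0, 0, -0.1, 0, 0, 0], [0, -0.02, -0.14, 0, 0, 0], [0.03, -0.04, -0.17, 0, 0, 0]]}}

```text
time: 42.55
tool_pos: [0.4691, 0.0741, 0.2277]
ee_rot: [3.135, 0.0, 1.402]
wrist_force: [0.5, 1.1, 1.2]
width: 0.0001
finger_force: 0.0
```

Call:
{"op": "carry_out", "data": {"commands": [[0.04, -0.02, 0, 0, 0, 0], [0.08, -0.04, 0, 0, 0, 0], [0.12, -0.06, 0, 0, 0, 0], [0.15, -0.08, 0, 0, 0, 0], [0.18, -0.09, 0, 0, 0, 0]]}}

```text
time: 43.05
tool_pos: [0.408, 0.2702, 0.2252]
ee_rot: [3.139, -0.002, 1.408]
wrist_force: [0.5, 0.0, 0.9]
width: 0.0006
finger_force: 0.0
```

```bash
python3 - <<'E'
from h import *
R=np.array([.9867,-.1628]);U=np.array([.1628,.9867]);p=np.array([.569,.0288])
o=get_obs(); print(np.round(o["tool_pos"],4))
L=[]
for n,(y0,y1,x0,x1) in(("top",(125,275,240,360)),("side",(150,300,220,350))):
    s=snapshot(n); np.savez(n+"7.npz",**s); C=cloud(s); d=C[...,:2]-p; P=np.stack([d@R,d@U,C[...,2]],-1)
    m=(P[...,2]>.08)&(P[...,2]<.1)&(abs(P[...,1])<.024)&(abs(P[...,0]-.0)<.04); print(n,"fin x",np.percentile(P[m][:,0],[5,50,95]).round(4),m.sum())
    g=(255*(s["img"][y0:y1,x0:x1]/255.)**.55).astype(np.uint8)
    L.append(cv2.resize(g,(0,0),fx=390/(x1-x0),fy=390/(x1-x0),interpolation=2)[:450])
h=max(a.shape[0] for a in L); cv2.imwrite("pics/c7.png",np.hstack([np.pad(a,((0,h-a.shape[0]),(0,0),(0,0))) for a in L])[:,:,::-1])
E
```

```text
[0.408  0.2702 0.2252]
top fin x [-0.014  -0.0088 -0.0031] 87
side fin x [-0.0187 -0.0164 -0.0092] 52
```

View pics/c7.png

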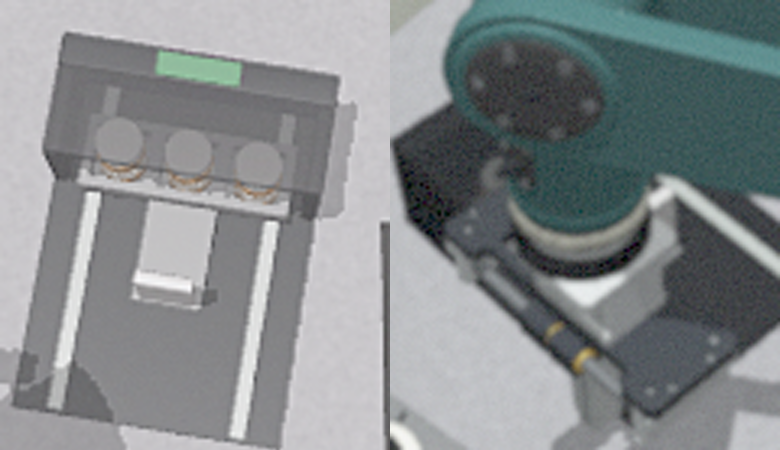

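```bash
python3 - <<'E'
from h import *
R=np.array([.9867,-.1628]);U=np.array([.1628,.9867]);p=np.array([.569,.0288])
f=lambda X:np.round(((X[:,:2]-p)@np.c_[R,U])*1000,1)
s=dict(np.load("top7.npz")); g=cv2.cvtColor(s["img"],cv2.COLOR_RGB2GRAY)
x0,y0,k=240,125,6
e=cv2.resize(g[y0:200,x0:345],None,fx=k,fy=k,interpolation=2); e=cv2.createCLAHE(4,(4,4)).apply(e)
c=cv2.HoughCircles(e,cv2.HOUGH_GRADIENT,1,80,param1=80,param2=15,minRadius=34,maxRadius=52)[0]
px=(c[:,:2]+.5)/k-.5+[x0,y0]; print(np.c_[px.round(1),c[:,2]/k,f(plane(s,px,.082))])
print("before push, same heights:",f(np.array([[.5794,.0866,0],[.5694,.0281,0]])))
C=cloud(s);d=C[...,:2]-p;P=np.stack([d@R,d@U,C[...,2]],-1)*1000
for y in(-75,-60,-30,0,30,60,75):
    m=abs(P[...,1]-y)<3; 
    print(y,[(int(a),int(np.median(P[m&(abs(P[...,0]-a)<3)][:,2]))) for a in range(50,190,10) if (m&(abs(P[...,0]-a)<3)).sum()>1])
E
```

```text
[[297.5        171.           6.9000001  106.6         -0.9       ]
 [275.7        167.5          7.26666641 106.6         59.8       ]
 [318.2        176.2          7.26666641 101.4        -59.2       ]
 [312.7        195.3          8.01666641  46.         -52.9       ]
 [328.2        195.8          8.5666666   51.5        -94.8       ]
 [277.         190.5          8.19999981  43.5         45.1       ]
 [263.3        140.8          6.70000029 176.         106.7       ]
 [307.3        147.           5.7833333  178.5        -16.4       ]
 [264.2        185.           8.36666679  53.          82.2       ]
 [290.5        193.2          7.4666667   42.2          7.6       ]
 [281.5        141.8          5.76666641 181.5         56.6       ]]
before push, same heights: [[ 0.9 58.7]
 [ 0.5 -0.6]]
-75 [(50, 8), (60, 6), (70, 4), (80, 39), (90, 55), (100, 107), (110, 105), (120, 106), (130, 107), (140, 109), (150, 107), (160, 111), (170, 107), (180, 109)]
-60 [(50, 3), (60, 5), (70, 4), (80, 36), (90, 106), (100, 106), (110, 108), (120, 109), (130, 105), (140, 107), (150, 105), (160, 108), (170, 107), (180, 108)]
-30 [(50, 9), (60, 12), (70, 5), (80, 37), (90, 105), (100, 109), (110, 105), (120, 107), (130, 108), (140, 109), (150, 110), (160, 108), (170, 108), (180, 109)]
0 [(50, 12), (60, 14), (70, 11), (80, 36), (90, 108), (100, 107), (110, 106), (120, 107), (130, 109), (140, 110), (150, 109), (160, 110), (170, 110), (180, 109)]
30 [(50, 11), (60, 11), (70, 9), (80, 36), (90, 71), (100, 110), (110, 107), (120, 108), (130, 108), (140, 107), (150, 107), (160, 110), (170, 110), (180, 110)]
60 [(50, 3), (60, 6), (70, 4), (80, 36), (90, 106), (100, 106), (110, 108), (120, 107), (130, 107), (140, 107), (150, 108), (160, 109), (170, 108), (180, 107)]
75 [(50, 6), (60, 5), (70, 6), (80, 35), (90, 75), (100, 107), (110, 108), (120, 107), (130, 109), (140, 109), (150, 108), (160, 108), (170, 109), (180, 109)]
```

```bash
python3 - <<'E'
from h import *
s=dict(np.load("top7.npz")); g=s["img"][145:200,258:338].astype(float)
g=255*np.clip((g-20)/130,0,1)**.6
cv2.imwrite("pics/c8.png",cv2.resize(g.astype(np.uint8),None,fx=9.5,fy=9.5,interpolation=2)[:,:,::-1])
E
```

```text
(no output)
```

View pics/c8.png

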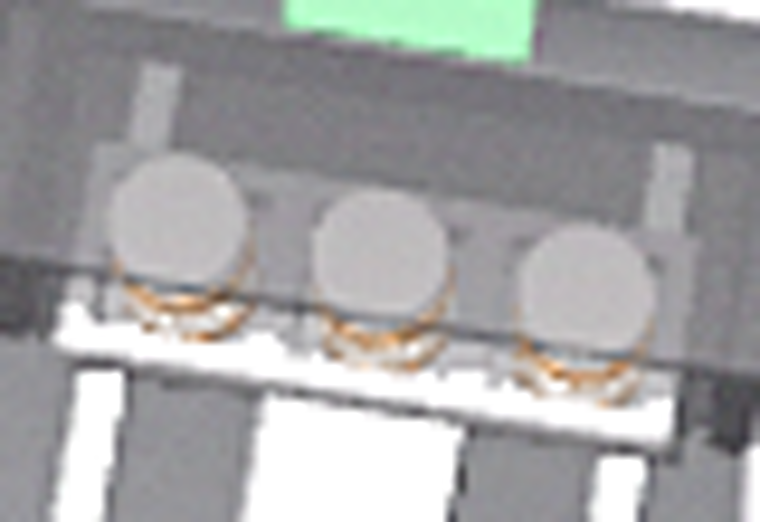

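```bash
python3 - <<'E'
from h import *
o=get_obs()
plan([(.560,.0303,.215,1.407)],[*o["tool_pos"],o["ee_rot"][2]])
E
```

```text
[-0.107, 0.094, 0.005, 0.0, 0.0, 0.002] -> [0.484, 0.151, 0.22, 1.41]
[-0.107, 0.094, 0.005, 0.0, 0.0, 0.003] -> [0.56, 0.03, 0.215, 1.407]
```

Call:
{"op": "carry_out", "data": {"commands": [[-0.02, 0.018, 0, 0, 0, 0], [-0.04, 0.035, 0, 0, 0, 0], [-0.065, 0.057, 0, 0, 0, 0], [-0.085, 0.075, 0, 0, 0, 0], [-0.107, 0.094, 0.005, 0, 0, 0]], "jaw": 0.5}}

```text
time: 43.65
tool_pos: [0.4854, 0.1454, 0.2204]
ee_rot: [3.138, -0.001, 1.406]
wrist_force: [-0.7, 0.6, 0.1]
width: 0.0372
finger_force: 0.0
```

Call:
{"op": "carry_out", "data": {"commands": [[-0.025, 0.022, 0, 0, 0, 0], [-0.05, 0.044, 0, 0, 0, 0], [-0.075, 0.066, 0, 0, 0, 0], [-0.095, 0.084, 0, 0, 0, 0], [-0.107, 0.094, 0.005, 0, 0, 0]]}}

```text
time: 44.15
tool_pos: [0.5605, 0.0233, 0.2148]
ee_rot: [3.138, 0.001, 1.404]
wrist_force: [0.3, 1.1, 0.5]
width: 0.0474
finger_force: 0.0
```

Call:
{"op": "carry_out", "data": {"commands": [[0, 0, 0, 0, 0, 0], [0, 0, 0.02, 0, 0, 0], [0, 0, 0.04, 0, 0, 0], [0, 0, 0.06, 0, 0, 0], [0, 0, 0.07, 0, 0, 0]]}}

```text
time: 44.65
tool_pos: [0.5573, 0.0274, 0.1421]
ee_rot: [-3.139, 0.0, 1.408]
wrist_force: [-0.8, 0.3, -1.1]
width: 0.0469
finger_force: 0.0
```

Call:
{"op": "carry_out", "data": {"commands": [[0.003, 0.001, 0.02, 0, 0, 0], [0.003, 0.001, 0.04, 0, 0, 0], [0.003, 0.001, 0.06, 0, 0, 0], [0.003, 0.001, 0.075, 0, 0, 0], [0.003, 0.001, 0.082, 0, 0, 0]]}}

```text
time: 45.15
tool_pos: [0.5594, 0.0297, 0.0606]
ee_rot: [-3.14, 0.0, 1.407]
wrist_force: [-0.5, -0.4, -0.5]
width: 0.0469
finger_force: 0.0
```

Call:
{"op": "carry_out", "data": {"commands": [[0, 0, 0, 0, 0, 0], [0, 0, 0, 0, 0, 0], [0, 0, 0, 0, 0, 0], [0, 0, 0, 0, 0, 0], [0, 0, 0, 0, 0, 0]], "jaw": 0}}

```text
time: 45.65
tool_pos: [0.5602, 0.0292, 0.0628]
ee_rot: [-3.141, -0.0, 1.407]
wrist_force: [-1.8, 1.0, 3.9]
width: 0.0117
finger_force: 30.0
```

Call:
{"op": "carry_out", "data": {"commands": [[0, 0, 0, 0, 0, 0], [0, 0, 0, 0, 0, 0], [0, 0, 0, 0, 0, 0], [0, 0, 0, 0, 0, 0], [0, 0, 0, 0, 0, 0]]}}

```text
time: 46.15
tool_pos: [0.56, 0.0292, 0.0627]
ee_rot: [-3.141, 0.0, 1.407]
wrist_force: [-4.3, 0.6, 5.9]
width: 0.0119
finger_force: 30.0
```

Call:
{"op": "carry_out", "data": {"commands": [[0, 0.001, 0, 0, 0, 0], [0, 0.002, 0, 0, 0, 0], [0, 0.003, 0, 0, 0, 0], [0, 0.004, 0, 0, 0, 0], [0, 0.004, 0, 0, 0, 0]]}}

```text
time: 46.65
tool_pos: [0.5606, 0.0291, 0.0628]
ee_rot: [-3.134, 0.001, 1.407]
wrist_force: [-13.4, 0.3, 11.5]
width: 0.0118
finger_force: 30.1
```

Call:
{"op": "carry_out", "data": {"commands": [[0, 0.001, 0, 0, 0, 0], [0, 0.002, 0, 0, 0, 0], [0, 0.003, 0, 0, 0, 0], [0, 0.003, 0, 0, 0, 0], [0, 0.003, 0, 0, 0, 0]]}}

```text
time: 47.15
tool_pos: [0.5609, 0.029, 0.0627]
ee_rot: [-3.127, 0.001, 1.407]
wrist_force: [-20.3, 1.8, 15.6]
width: 0.0119
finger_force: 30.1
```

Call:
{"op": "carry_out", "data": {"commands": [[0, -0.007, 0, 0, 0, 0], [0, -0.012, 0, 0, 0, 0], [0, -0.017, 0, 0, 0, 0], [0, -0.022, 0, 0, 0, 0], [0, -0.027, 0, 0, 0, 0]]}}

```text
time: 47.65
tool_pos: [0.5412, 0.0324, 0.0627]
ee_rot: [3.139, -0.0, 1.407]
wrist_force: [2.6, -0.5, 5.3]
width: 0.0118
finger_force: 30.0
```

Call:
{"op": "carry_out", "data": {"commands": [[0, 0.003, 0, 0, 0, 0], [0, 0.006, 0, 0, 0, 0], [0, 0.009, 0, 0, 0, 0], [0, 0.012, 0, 0, 0, 0], [0, 0.015, 0, 0, 0, 0]]}}

```text
time: 48.15
tool_pos: [0.5548, 0.0301, 0.0627]
ee_rot: [-3.141, 0.0, 1.407]
wrist_force: [-0.8, -0.0, 8.0]
width: 0.0121
finger_force: 30.0
```

Call:
{"op": "carry_out", "data": {"commands": [[0, 0.001, 0, 0, 0, 0], [0, 0.002, 0, 0, 0, 0], [0, 0.003, 0, 0, 0, 0], [0, 0.004, 0, 0, 0, 0], [0, 0.005, 0, 0, 0, 0]]}}

```text
time: 48.65
tool_pos: [0.5595, 0.0294, 0.0627]
ee_rot: [-3.14, 0.0, 1.407]
wrist_force: [-3.9, 0.2, 8.8]
width: 0.0121
finger_force: 30.0
```

Call:
{"op": "carry_out", "data": {"commands": [[0, 0.001, -0.001, 0, 0, 0], [0, 0.001, -0.002, 0, 0, 0], [0, 0.001, -0.002, 0, 0, 0], [0, 0.001, -0.002, 0, 0, 0], [0, 0.001, -0.002, 0, 0, 0]]}}

```text
time: 49.15
tool_pos: [0.5597, 0.0293, 0.0628]
ee_rot: [-3.138, 0.0, 1.407]
wrist_force: [-5.0, 1.4, 0.4]
width: 0.0117
finger_force: 30.0
```

Call:
{"op": "carry_out", "data": {"commands": [[0, 0.001, -0.001, 0, 0, 0], [0, 0.002, -0.001, 0, 0, 0], [0, 0.002, -0.001, 0, 0, 0], [0, 0.002, -0.001, 0, 0, 0], [0, 0.002, -0.001, 0, 0, 0]]}}

```text
time: 49.65
tool_pos: [0.56, 0.0292, 0.0628]
ee_rot: [-3.133, 0.0, 1.407]
wrist_force: [-8.3, 1.2, -0.6]
width: 0.0115
finger_force: 30.0
```

Call:
{"op": "carry_out", "data": {"commands": [[0, 0.001, -0.001, 0, 0, 0], [0, 0.002, -0.001, 0, 0, 0], [0, 0.002, -0.001, 0, 0, 0], [0, 0.002, -0.001, 0, 0, 0], [0, 0.002, -0.001, 0, 0, 0]]}}

```text
time: 50.15
tool_pos: [0.5604, 0.0291, 0.0628]
ee_rot: [-3.13, 0.001, 1.407]
wrist_force: [-10.5, 2.2, -0.9]
width: 0.0119
finger_force: 30.0
```

```bash
python3 - <<'E'
from h import *
o=get_obs(); print({k:np.round(v,3) for k,v in o.items()})
E
```

```text
{'time': np.float64(50.15), 'joint_positions': array([-5.000e-02,  1.910e-01,  1.541e+00,  1.000e-03,  1.421e+00,
        1.140e-01]), 'qvel': array([-0.   ,  0.003, -0.   , -0.002, -0.002,  0.   ]), 'joint_torque': array([-1.5220e+00, -3.7447e+01, -3.3902e+01, -3.9500e-01, -2.8730e+00,
        2.0000e-02]), 'tool_pos': array([0.56 , 0.029, 0.063]), 'ee_rot': array([-3.130e+00,  1.000e-03,  1.407e+00]), 'wrist_force': array([-10.524,   2.177,  -0.927]), 'wrist_torque': array([ 0.311,  1.22 , -0.018]), 'finger_force': np.float64(30.039), 'width': np.float64(0.012)}
```

Call:
{"op": "carry_out", "data": {"commands": [[0, 0.001, 0, 0, 0, 0], [0, 0.002, -0.001, 0, 0, 0], [0, 0.003, -0.001, 0, 0, 0], [0, 0.004, -0.002, 0, 0, 0], [0, 0.004, -0.002, 0, 0, 0]]}}

```text
time: 50.65
tool_pos: [0.5606, 0.0291, 0.0628]
ee_rot: [-3.12, 0.001, 1.407]
wrist_force: [-16.3, 3.8, -1.8]
width: 0.0119
finger_force: 30.2
```

Call:
{"op": "carry_out", "data": {"commands": [[0, 0.001, 0, 0, 0, 0], [0, 0.002, -0.001, 0, 0, 0], [0, 0.003, -0.001, 0, 0, 0], [0, 0.004, -0.001, 0, 0, 0], [0, 0.004, -0.001, 0, 0, 0]]}}

```text
time: 51.15
tool_pos: [0.5608, 0.029, 0.0628]
ee_rot: [-3.111, 0.002, 1.408]
wrist_force: [-23.9, 4.2, -0.7]
width: 0.0121
finger_force: 30.2
```

Call:
{"op": "carry_out", "data": {"commands": [[0, 0.001, 0, 0, 0, 0], [0, 0.002, 0, 0, 0, 0], [0, 0.003, -0.001, 0, 0, 0], [0, 0.003, -0.001, 0, 0, 0], [0, 0.003, -0.001, 0, 0, 0]]}}

```text
time: 51.65
tool_pos: [0.5715, 0.0273, 0.063]
ee_rot: [-3.129, 0.001, 1.407]
wrist_force: [-2.7, 1.8, -26.1]
width: 0.0119
finger_force: 29.9
```

```bash
python3 - <<'E'
from h import *
o=get_obs(); print(np.round(o["wrist_force"],2),np.round(o["wrist_torque"],2),np.round(o["tool_pos"],4))
s=snapshot("top"); a=dict(np.load("top0.npz"))
np.savez("top8.npz",**s)
# reader, hood zone in both: brighten and show side by side, start vs now
L=[]
for q in(a,s):
    g=q["img"][130:215,245:350].astype(float); g=255*np.clip((g-10)/110,0,1)**.6
    L.append(cv2.resize(g.astype(np.uint8),None,fx=3.8*1.9,fy=3.8*1.9/2*1.0,interpolation=2) if 0 else cv2.resize(g.astype(np.uint8),None,fx=3.8,fy=3.8,interpolation=2))
w=dict(np.load("side6.npz")) if 0 else None
cv2.imwrite("pics/c9.png",np.hstack(L)[:,:,::-1])
E
```

```text
[ -2.68   1.84 -26.11] [ 0.35 -0.04  0.  ] [0.5715 0.0273 0.063 ]
```

View pics/c9.png

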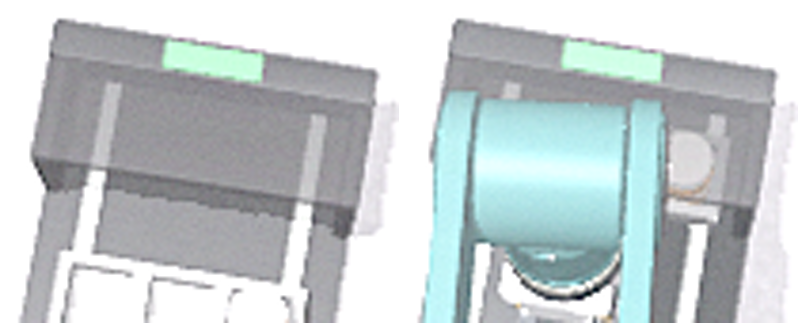

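The picture shows the carriage has gone in: the right jar is now well under the hood at (690,160), and it broke through at about 27 N. I'll relieve the upward load now and then check that it's home.

Call:
{"op": "carry_out", "data": {"commands": [[0, 0, 0.002, 0, 0, 0], [0, 0, 0.004, 0, 0, 0], [0, 0, 0.006, 0, 0, 0], [0, 0, 0.006, 0, 0, 0], [0, 0, 0.006, 0, 0, 0]]}}

```text
time: 52.2
tool_pos: [0.574, 0.0269, 0.063]
ee_rot: [-3.136, 0.0, 1.407]
wrist_force: [-6.8, 3.4, -17.6]
width: 0.0122
finger_force: 30.0
```

Call:
{"op": "carry_out", "data": {"commands": [[0, 0.001, 0, 0, 0, 0], [0, 0.002, 0, 0, 0, 0], [0, 0.002, 0, 0, 0, 0], [0, 0.002, 0, 0, 0, 0], [0, 0.002, 0, 0, 0, 0]]}}

```text
time: 52.7
tool_pos: [0.574, 0.0269, 0.0629]
ee_rot: [-3.132, 0.001, 1.407]
wrist_force: [-11.9, 3.8, -14.7]
width: 0.012
finger_force: 30.0
```

Call:
{"op": "carry_out", "data": {"commands": [[0, -0.003, 0.002, 0, 0, 0], [0, -0.005, 0.004, 0, 0, 0], [0, -0.006, 0.006, 0, 0, 0], [0, -0.006, 0.006, 0, 0, 0], [0, -0.006, 0.006, 0, 0, 0]]}}

```text
time: 53.2
tool_pos: [0.5741, 0.0269, 0.0628]
ee_rot: [3.136, -0.0, 1.407]
wrist_force: [-5.2, 1.5, 0.5]
width: 0.0115
finger_force: 30.0
```

Call:
{"op": "carry_out", "data": {"commands": [[0, 0, 0, 0, 0, 0], [0, 0, 0, 0, 0, 0], [0, 0, 0, 0, 0, 0], [0, 0, 0, 0, 0, 0], [0, 0, 0, 0, 0, 0]], "jaw": 0.5}}

```text
time: 53.7
tool_pos: [0.573, 0.027, 0.0588]
ee_rot: [3.139, 0.0, 1.407]
wrist_force: [-0.2, -0.3, 0.6]
width: 0.046
finger_force: 0.0
```

Call:
{"op": "carry_out", "data": {"commands": [[0, 0, -0.03, 0, 0, 0], [0, 0, -0.06, 0, 0, 0], [0, 0, -0.09, 0, 0, 0], [0, 0, -0.12, 0, 0, 0], [0, 0, -0.15, 0, 0, 0]]}}

```text
time: 54.2
tool_pos: [0.5723, 0.0271, 0.2092]
ee_rot: [3.141, 0.0, 1.407]
wrist_force: [0.7, -0.4, -0.4]
width: 0.0469
finger_force: 0.0
```

```bash
python3 - <<'E'
from h import *
o=get_obs(); print(np.round(o["tool_pos"],4),np.round(o["ee_rot"],3))
# handle off: bar along box x (yaw ~3.126 as before)
plan([(.592,.3245,.20,3.126)],[*o["tool_pos"],o["ee_rot"][2]])
E
```

```text
[0.5723 0.0271 0.2092] [3.141 0.    1.407]
[0.099, -0.01, 0.003, 0.0, 0.0, -0.573] -> [0.579, 0.126, 0.206, 1.98]
[0.088, 0.046, 0.003, 0.0, 0.0, -0.573] -> [0.586, 0.225, 0.203, 2.553]
[0.05, 0.086, 0.003, 0.0, 0.0, -0.573] -> [0.592, 0.325, 0.2, 3.126]
```

Call:
{"op": "carry_out", "data": {"commands": [[0.02, -0.002, 0, 0, 0, -0.11], [0.04, -0.004, 0, 0, 0, -0.23], [0.06, -0.006, 0, 0, 0, -0.34], [0.08, -0.008, 0, 0, 0, -0.46], [0.099, -0.01, 0.003, 0, 0, -0.573]]}}

```text
time: 54.7
tool_pos: [0.579, 0.1273, 0.2054]
ee_rot: [3.14, 0.001, 1.985]
wrist_force: [0.5, 0.1, -0.9]
width: 0.0469
finger_force: 0.0
```

Call:
{"op": "carry_out", "data": {"commands": [[0.018, 0.009, 0, 0, 0, -0.11], [0.035, 0.018, 0, 0, 0, -0.23], [0.053, 0.028, 0, 0, 0, -0.34], [0.07, 0.037, 0, 0, 0, -0.46], [0.088, 0.046, 0.003, 0, 0, -0.573]]}}

```text
time: 55.2
tool_pos: [0.5862, 0.2263, 0.2023]
ee_rot: [3.141, 0.001, 2.557]
wrist_force: [0.1, 0.5, 0.3]
width: 0.0471
finger_force: 0.0
```

Call:
{"op": "carry_out", "data": {"commands": [[0.01, 0.017, 0, 0, 0, -0.11], [0.02, 0.034, 0, 0, 0, -0.23], [0.03, 0.052, 0, 0, 0, -0.34], [0.04, 0.069, 0, 0, 0, -0.46], [0.05, 0.086, 0.003, 0, 0, -0.573]]}}

```text
time: 55.7
tool_pos: [0.5923, 0.3258, 0.1993]
ee_rot: [3.141, 0.001, 3.131]
wrist_force: [0.5, -0.3, 0.2]
width: 0.0472
finger_force: 0.0
```

```bash
python3 - <<'E'
from h import *
R=np.array([.9867,-.1628]);U=np.array([.1628,.9867]);p=np.array([.569,.0288])
o=get_obs(); print(np.round(o["tool_pos"],4),np.round(o["ee_rot"],3),o["width"])
for n in("top","side"):
    s=snapshot(n); np.savez(n+"9.npz",**s); C=cloud(s); d=C[...,:2]-p; P=np.stack([d@R,d@U,C[...,2]],-1)
    m=(P[...,2]>.08)&(P[...,2]<.1)&(abs(P[...,1])<.024)&(abs(P[...,0])<.04); print(n,"fin x",np.percentile(P[m][:,0],[5,50,95]).round(4) if m.any() else 0,m.sum())
E
```

```text
[0.5923 0.3258 0.1993] [3.141e+00 1.000e-03 3.131e+00] 0.04724161780158229
top fin x [-0.0001  0.0046  0.0109] 88
side fin x [-0.0051 -0.0014  0.0065] 112
```

The carriage is home, with measured travel of about 0.119–0.120. Now I'll turn the isolator on.

Call:
{"op": "carry_out", "data": {"commands": [[0, 0.001, 0.03, 0, 0, 0], [0, 0.001, 0.065, 0, 0, 0], [0, 0.001, 0.1, 0, 0, 0], [0, 0.001, 0.125, 0, 0, 0], [0, 0.001, 0.134, 0, 0, 0]]}}

```text
time: 56.3
tool_pos: [0.5899, 0.3237, 0.061]
ee_rot: [-3.138, -0.006, 3.123]
wrist_force: [-5.6, -3.1, 19.0]
width: 0.0473
finger_force: 11.1
```

Call:
{"op": "carry_out", "data": {"commands": [[0, 0, 0, 0, 0, 0], [0, 0, 0, 0, 0, 0], [0, 0, 0, 0, 0, 0], [0, 0, 0, 0, 0, 0], [0, 0, 0, 0, 0, 0]], "jaw": 0.2}}

```text
time: 56.8
tool_pos: [0.5923, 0.326, 0.0659]
ee_rot: [3.141, 0.001, 3.126]
wrist_force: [-0.2, -0.4, 0.3]
width: 0.019
finger_force: 0.0
```

Call:
{"op": "carry_out", "data": {"commands": [[0, 0, 0, 0, 0, 0.1], [0, 0, 0, 0, 0, 0.22], [0, 0, 0, 0, 0, 0.35], [0, 0, 0, 0, 0, 0.48], [0, 0, 0, 0, 0, 0.6]]}}

```text
time: 57.3
tool_pos: [0.5916, 0.3273, 0.0655]
ee_rot: [3.14, -0.001, 2.522]
wrist_force: [-0.7, 2.1, 1.3]
width: 0.0194
finger_force: 13.5
```

Call:
{"op": "carry_out", "data": {"commands": [[0, 0, 0, 0, 0, 0.13], [0, 0, 0, 0, 0, 0.26], [0, 0, 0, 0, 0, 0.4], [0, 0, 0, 0, 0, 0.53], [0, 0, 0, 0, 0, 0.68]]}}

```text
time: 57.8
tool_pos: [0.5921, 0.327, 0.0655]
ee_rot: [3.14, -0.001, 1.841]
wrist_force: [0.3, 0.9, 0.0]
width: 0.0189
finger_force: 0.3
```

Call:
{"op": "carry_out", "data": {"commands": [[0, 0, 0, 0, 0, 0.04], [0, 0, 0, 0, 0, 0.04], [0, 0, 0, 0, 0, 0.02], [0, 0, 0, 0, 0, 0.02], [0, 0, 0, 0, 0, 0.02]], "jaw": 0.6}}

```text
time: 58.3
tool_pos: [0.5919, 0.3258, 0.065]
ee_rot: [3.142, 0.0, 1.826]
wrist_force: [0.2, -0.5, -0.4]
width: 0.0549
finger_force: 0.0
```

Call:
{"op": "carry_out", "data": {"commands": [[0, 0, -0.03, 0, 0, 0], [0, 0, -0.06, 0, 0, 0], [0, 0, -0.09, 0, 0, 0], [0, 0, -0.12, 0, 0, 0], [-0.02, 0, -0.15, 0, 0, 0]]}}

```text
time: 58.8
tool_pos: [0.5961, 0.3082, 0.2161]
ee_rot: [-3.142, -0.001, 1.829]
wrist_force: [-0.5, -0.7, 0.5]
width: 0.0564
finger_force: 0.0
```

Call:
{"op": "carry_out", "data": {"commands": [[-0.03, -0.02, 0, 0, 0, 0], [-0.06, -0.05, 0, 0, 0, 0], [-0.1, -0.08, 0, 0, 0, 0], [-0.13, -0.12, 0, 0, 0, 0], [-0.15, -0.15, 0, 0, 0, 0]]}}

```text
time: 59.3
tool_pos: [0.4881, 0.1213, 0.2151]
ee_rot: [-3.142, 0.001, 1.825]
wrist_force: [-0.3, -0.5, 0.5]
width: 0.0562
finger_force: 0.0
```

```bash
python3 - <<'E'
from h import *
R=np.array([.9867,-.1628]);U=np.array([.1628,.9867]);p=np.array([.569,.0288])
o=get_obs(); print(np.round(o["tool_pos"],4),np.round(o["wrist_force"],1))
s=snapshot("top"); C=cloud(s); Z=C[...,2]; d=C[...,:2]-p; P=np.stack([d@R,d@U,Z],-1)
m=(Z>.08)&(Z<.1)&(abs(P[...,1])<.024)&(abs(P[...,0])<.04); print("fin x",np.percentile(P[m][:,0],[5,50,95]).round(4) if m.any() else 0)
r=np.zeros(Z.shape,bool); r[165:235,150:220]=1
b=max(blobs((Z>.075)&(Z<.11)&r,30),key=lambda b:b[0]); cs=max(cv2.findContours(b[2].astype(np.uint8),0,1)[0],key=len)
print("bar",b[0],cv2.minAreaRect(plane(s,cs[:,0],.094)[:,:2].astype(np.float32)))
print([c for c in caps(s,(150,250,230,320))])
cv2.imwrite("pics/end.png",s["img"][:,:,::-1])
E
```

```text
[0.4881 0.1213 0.2151] [-0.3 -0.5  0.5]
fin x [-0.0003  0.004   0.0108]
bar 135 ((0.5862032771110535, 0.34326624870300293), (0.02000235766172409, 0.0499054491519928), 14.63343334197998)
[(np.int32(200), array([180.7, 280. ]), array([0.3798, 0.3182, 0.07  ]))]
```

View pics/end.png

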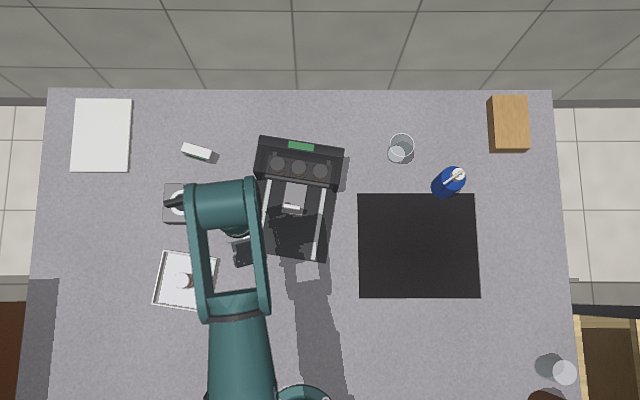

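The final picture shows the bar at 14.6°, its original on angle, at pixel (174,203). The carriage is home, with three jars under the hood at (277,162), (299,167) and (320,171). The finished jar stands in the tray at (182,280), the mat is empty, and the bystanders haven't moved. Handing in.

```bash
python3 -c "
from bench import *
print(close_job())"
```

```text
the job is handed in; nothing more can be done
None
```

The job is done and handed in: isolator switched off first, the one finished jar upright in the tray, three fresh jars seated, carriage home (about 0.119 m measured by camera; it took a push of roughly 27 N against the stated 12 N), isolator back on, and wash bottle, timer and beaker unmoved; no score came back.

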